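# Load the tumbler pot, lock its bayonet lid and index it to the drive

### The job

Swing the tumbler's turntable round to its loading notch (pot nearest you), put every long hex nut from the bench into the pot, then set the lid in the pot's mouth and twist it clockwise by its handle until the lugs are cammed tight against their stop. With the lid locked, swing the turntable a quarter turn so the pot clicks into the running notch beside the motor housing, and leave the other tools where they lie.

Things in the scene. Friction and masses are not known exactly. Their poses are not given: they have to be found in the camera images.
- table_top (a joint): hinge of the tumbler's aluminium turntable disc (254 mm across), vertical axis; grows counterclockwise from above. 0 rad = loading notch, pot on the robot's side; 1.571 = running notch, pot beside the motor housing. A spring plunger clicks into each notch (holds about 0.5 N m, draws the disc to within 0.02 rad over the last 0.04); stops 0.02 to 0.03 rad beyond. Between them it turns easily and stays put
- turn_axis (a point): on the turntable's vertical axis, at the disc's top face, 22 mm above the bench. The disc turns on a fixed base plate 300 x 300 x 10 mm; on the plate's right-hand edge stands the grey motor housing, 170 mm long, 55 mm thick, 85 mm high, its centre 178 mm from the axis
- post_grip (a point): turning post: an upright round steel post fixed on the disc, 20 mm in diameter, 95 mm from the turning axis, diametrically opposite the pot; its top is 84 mm above the bench, 62 mm above the disc. The point is on the post's axis, 26 mm below its top: grip it here to swing the disc
- pot_mouth (a point): centre of the mouth, in the rim's plane 110 mm above the bench, of the grey pot fixed on the disc 72 mm from its axis; x axis towards the turning axis (turns with the disc), z up. Pot 108 mm across, 84 mm deep. A steel lip inside the rim narrows the mouth to 76 mm, with two opposite gaps 20 mm wide
- pot_gap (a point): middle of one gap in the pot's lip, at rim height, 44 mm from the mouth's centre, 1.00 rad counterclockwise (from above) of the pot_mouth x axis; the other gap is opposite. Clockwise of each gap the lip's underside is a ramp that ends at a solid stop after 1.00 rad of turn; counterclockwise is blocked
- lid_handle (a point): centre of the black bar handle (84 mm long, 16 wide, 22 high) on the loose lid, 0.28 kg; x axis along the bar, z up along the lid's axis. It is 30 mm above the top of the lid's flange (112 mm across, 7 thick), 37 mm above the flange's underside, 57 mm above the foot on which the lid stands. Seated, it is 37 mm above pot_mouth; fully locked, the bar lies along pot_mouth's x axis
- lid_lug (a point): tip of one of the lid's two opposite round steel lugs, right below the bar's ends: 46 mm from the lid's axis, 8 mm thick, tops 10 mm below the flange. Neck 72 mm across, 20 deep, tapering to 56. Lugs go down through the pot's gaps until the flange meets the rim, then the lid turns clockwise: free at first, 0.3 to 1 N m over the last 0.1 rad
- nut0_mid (a point): a long steel hexagonal coupling nut, 22 mm across flats and 30 mm long, 60 g, with a dark bore 13 mm across; it stands on end on the bench at the start (some of the five may be absent). This point is its centre; z along its bore, and x square to one pair of flats
- nut1_mid (a point): a long steel hexagonal coupling nut, 22 mm across flats and 30 mm long, 60 g, with a dark bore 13 mm across; it stands on end on the bench at the start (some of the five may be absent). This point is its centre; z along its bore, and x square to one pair of flats
- nut2_mid (a point): a long steel hexagonal coupling nut, 22 mm across flats and 30 mm long, 60 g, with a dark bore 13 mm across; it stands on end on the bench at the start (some of the five may be absent). This point is its centre; z along its bore, and x square to one pair of flats
- nut3_mid (a point): a long steel hexagonal coupling nut, 22 mm across flats and 30 mm long, 60 g, with a dark bore 13 mm across; it stands on end on the bench at the start (some of the five may be absent). This point is its centre; z along its bore, and x square to one pair of flats
- nut4_mid (a point): a long steel hexagonal coupling nut, 22 mm across flats and 30 mm long, 60 g, with a dark bore 13 mm across; it stands on end on the bench at the start (some of the five may be absent). This point is its centre; z along its bore, and x square to one pair of flats
- screwdriver: bystander: a screwdriver, lying or standing on the bench (beyond the nuts); not to be disturbed
- wrench: bystander: a steel wrench, lying or standing on the bench (right); not to be disturbed
- hammer: bystander: a hammer, lying or standing on the bench (near right); not to be disturbed
- drill_bit: bystander: a drill bit 130 mm long and 14 mm thick, lying or standing on the bench (near left); not to be disturbed
- pliers: bystander: pliers with rubber grips, lying or standing on the bench (near left); not to be disturbed
- jar: bystander: a closed jar 52 mm across and 60 mm high, lying or standing on the bench (left); not to be disturbed
- oilstone: bystander: a grey sharpening stone 100 x 35 x 22 mm, lying or standing on the bench (near); not to be disturbed
Things that resemble listed ones, but are neither listed nor needed, are in the scene too. What is shaped like the part that bears lid_handle but purple is not meant.

How it is judged:
On the way, in this order (a step that is already met when the one before it is completed fails the run):
1. the turntable is in the loading notch (value of joint table_top below 0.045 rad and contact force between the fingers and table_top below 0.5 N), for 0.3 s.
2. every nut that is there is in the pot (horizontal distance between each of nut0_mid, nut1_mid, nut2_mid, nut3_mid, nut4_mid and pot_mouth below 0.05 m and z of each of nut0_mid, nut1_mid, nut2_mid, nut3_mid, nut4_mid in the frame of pot_mouth below -0.02 m), for 0.2 s.
3. the lid is seated and twisted tight (angle between the x axis of lid_handle and the x axis of pot_mouth, either way round below 0.1 rad and horizontal distance between lid_handle and pot_mouth below 0.008 m and z of lid_handle in the frame of pot_mouth between 0.033 and 0.0405 m and angle between lid_handle's own z axis and vertical below 0.06 rad), for 0.2 s.
4. the turntable is in the running notch (value of joint table_top above 1.525 rad), for 0.2 s.
At the end, for the whole second after the job is handed in: every nut present is in the pot (centre over 20 mm below the rim); the lid sits level on the rim (3.5 mm in height, 8 mm sideways, 0.06 rad tilt) with its bar within 0.10 rad of the locked direction, at rest; the turntable reads over 1.525 rad (running notch 1.571) (all of step 2 and all of step 3 and value of joint table_top above 1.525 rad and angular speed of lid below 0.1 rad/s and linear speed of lid below 0.02 m/s); the robot touches nothing.
It fails at once if one of the bystanders is shifted by more than 60 mm (distance of any of screwdriver, wrench, hammer, drill_bit, pliers, jar, oilstone from where it was at the start of the episode above 0.06 m).
Of nut0, nut1, nut2, nut3, nut4 only 3 to 5 are there at a start; the rules pass over those that are not, and their reading is None.
At some moment in a run one of nut0, nut1, nut2, nut3, nut4, lid may be knocked a few centimetres aside while the robot is not near it.
Once in a run the grip may slacken for a moment while it holds something.
It also fails if it takes over 210 s, if anything falls off the work surface, if the arm or the gripper's body presses on something with over 40 N, if the wrist force passes 120 N, or if a joint passes its speed limit or range.

### The arm

A 6-joint arm with a two-finger parallel gripper is mounted at the origin on the work surface. World frame = base frame: x ahead of the robot, y to its left, z up, the work surface at z = 0. Lengths are in m, angles in rad, forces in N, time in s.
With the tool pointing down it reaches from about 0.375 to 0.9 m from the base axis. Payload 3.1 kg.
Tool frame: the origin (TCP) lies on the centre line of the jaws, within the pads' length; the fingertips stand 19 mm ahead of it and the grasp point (between the pads) is the TCP; z points along the fingers, y is the direction in which the jaws open and shut (so a half turn about z gives the same grasp; the last joint's range is limited). The gripper opens to 85 mm and grips with 20 to 120 N. Pads are 22 mm wide; open, the fingers measure 114 mm over their backs; the gripper's body (76 mm by 85 mm) begins 54 mm behind the grasp point. The pads swing forward as they close: fully open they stand 13 mm farther back than shut.
Start: joints at [0.922, 0.527, 1.433, -0, 1.181, -0.178], TCP at [0.283, 0.557, 0.25] pointing down, gripper open.
Joint ranges: [-3.08, 3.08], [-0.75, 2.2], [0.22, 2.44], [-1.43, 4.57], [0, 2.65], [-2.85, 2.85]. Speed limits (rad/s): [2.79, 2.79, 3.14, 3.14, 3.14, 3.14].

### API

Orientations are given as a unit quaternion [x, y, z, w].
In Python, from station import manip, imaging, workorder gives the robot as it stands.
- The arm moves only by the shell command python3 -m creep 'ROWS' [FORCE]. ROWS is a JSON object of lists of equal length, an entry for each row: "claw": the finger opening in cm, from 0 to 8.54; "dp": the shift along the tool's x, y, z in cm, a list of three; "roll": the turn about the tool's z in rad. In form: {"claw": [claw, ...], "dp": [[dx, dy, dz], ...], "roll": [roll, ...]}. A call has 1 to 12 rows; each row is the pose to reach, as a shift and turn from the pose commanded when the call began, along the tool's axes at that moment; what a row does not reach only later rows make up. A row lasts 1/10 s, in which the tool goes at most 50 mm and 8.59 degrees, less where a joint would pass 70% of its speed; a pose out of reach is approached as far as the arm can. A call with a gripper value outside its range is refused whole. The fingers move at their own pace and stop on an object; FORCE is the grip in N (left out, the last holds). Time passes only in rows, so rows that repeat a pose let the fingers close. It gives the time, the measured TCP pose, the force and the opening at its end, in the units of the state.
- manip.sense(): the state, without advancing time (a new reading comes with each control period).
- imaging.snapshot(name): name is "scene" or "top" or "wrist"; returns a dict with "image" (400x640x3 uint8, red, green, blue), "z_map" (400x640 float32, m along the optical axis (not along the pixel's ray), 0 where there is no reading), "vfov" (degrees; the focal length in pixels is half the picture's height over the tangent of half this angle, whatever the lens; pixels are square), "cx", "cy" (the principal point, pixels), "R" (3x3) and "t" (3): a world point X has camera coordinates R X + t. Camera axes: x right, y down, z forward; pixel columns grow to the right and rows downward; lengths in m; the calibration is good to about 2 mm. A picture is of the moment at which its call begins.
- workorder.sign_off(): hands the job in, once; it reports no verdict.
The state is a dict: "t": time; "q": joint angles; "qd": joint speeds; "tau": joint torques, N m; "tcp_pos": TCP position; "tool_rot": TCP orientation; "force": force on the tool from outside, world axes, zero at the start; "ft_torque": the same for the moment, N m; "finger_gap": opening from 0.0 (shut) to 1.0 (fully open).
Only numpy, scipy, OpenCV 4.12 (cv2) and the standard library are available. Lean on these libraries where they do the work, as an engineer would, in place of code of your own. Each camera call takes 0.05 s, during which the arm holds its last target.

## Working session

There is one attempt and no reset: what is moved stays moved. The work goes in short steps, Python scripts to look and compute and a shell command to move; the robot and the scene stay as the last step left them, time stands still between calls to the robot, and variables do not carry over. Pictures are saved under pics/ and viewed, and the job is handed in when it is done.

```bash
ls; mkdir -p pics; python3 - <<'E'
from station import manip, imaging
import cv2
s=manip.sense();print({k:s[k] for k in('t','tcp_pos','tool_rot','force','finger_gap')})
for n in('scene','top','wrist'):
    d=imaging.snapshot(n);cv2.imwrite(f'pics/{n}0.png',d['image'][:,:,::-1]);print(n,d['vfov'],d['cx'],d['cy'],d['R'].tolist() if hasattr(d['R'],'tolist') else d['R'],d['t'])
E
```

```text
pics
{'t': 0.0, 'tcp_pos': array([0.28248399, 0.55675974, 0.2493201 ]), 'tool_rot': array([ 2.32727613e-01,  9.72541340e-01, -1.00175729e-03, -4.43142450e-04]), 'force': array([ 0.39992108, -0.45472676,  0.09698465]), 'finger_gap': 1.0034696039415487}
scene 54.710575359380876 321.1751515285689 203.38484581585755 [[-0.7212538730007159, 0.6926364727434019, -0.006896905613851668], [0.4064101428172628, 0.41509668954737455, -0.8139567151526318], [-0.560913225460694, -0.5898724056542988, -0.5808845828139106]] [ 0.34765347 -0.11975886  1.55144895]
top 48.26802081294353 318.0763817617237 199.7230352678796 [[-0.01566484561603816, -0.9998760311250002, -0.0015921663052687832], [-0.9814956251106812, 0.015680772661803302, -0.1908414296145425], [0.19084273761508252, -0.0014267972689858887, -0.9816195870851061]] [0.01300763 0.53925858 1.49858734]
wrist 68.23101953702043 314.2184153220358 195.42458590026138 [[0.45254882695748333, 0.8917336675417782, -0.003259661316174715], [0.8510493571540387, -0.4308044413118907, 0.3002041389349063], [0.26629786125146476, -0.13863116359044353, -0.9538694090778131]] [-0.62318096 -0.03892514  0.38095247]
```

View pics/top0.png

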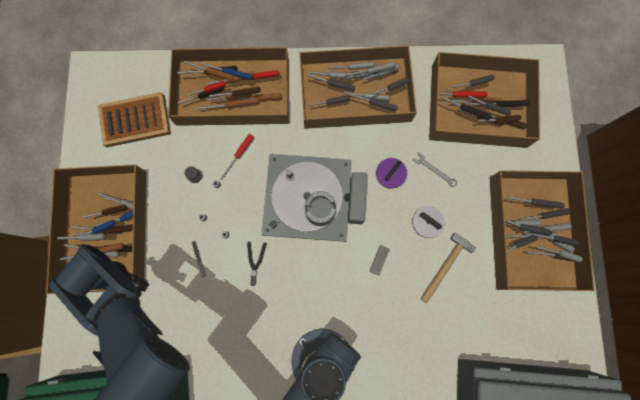

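View pics/scene0.png

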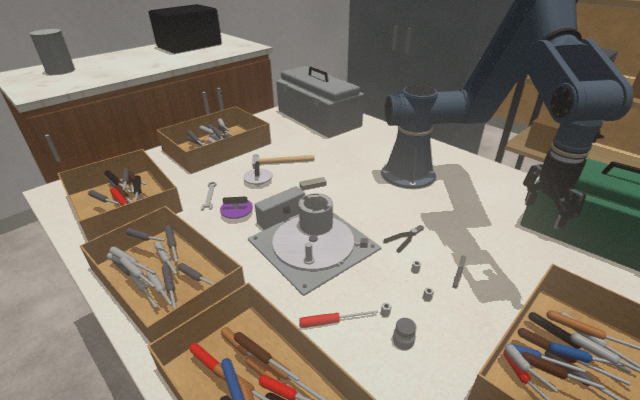

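View pics/wrist0.png

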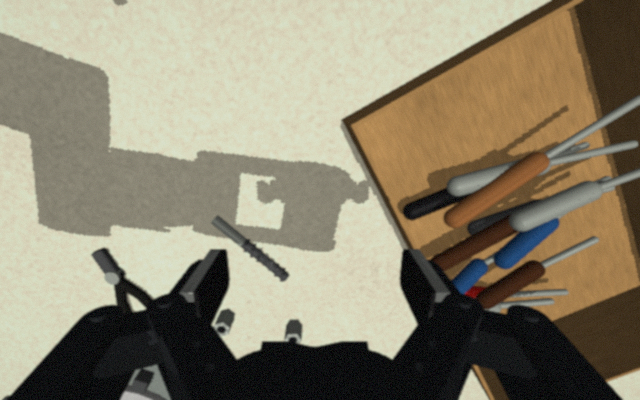

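Candidates, top view: nut-like things at (217,184), (203,217), (226,235). Lids: a grey one at (429,221) and a purple one at (391,173), which is the decoy. The post is at (290,174) and the pot at (320,207). The jar at (193,174) is not a nut. Next I'll take close crops.

```bash
cat > h.py <<'E'
import numpy as np,cv2
from station import manip,imaging
from scipy.spatial.transform import Rotation as Ro
def snap(n,save=None):
    d=imaging.snapshot(n); d['R']=np.array(d['R']);d['t']=np.array(d['t']);d['f']=200/np.tan(np.radians(d['vfov']/2))
    if save: cv2.imwrite(f'pics/{save}.png',d['image'][:,:,::-1])
    return d
def crop(d,u,v,w,h,name,s=None):
    s=s or int(min(800/w,600/h))
    im=d['image'][max(0,v-h//2):v+h//2,max(0,u-w//2):u+w//2,::-1]
    cv2.imwrite(f'pics/{name}.png',cv2.resize(im,None,fx=s,fy=s,interpolation=cv2.INTER_CUBIC))
def ray(d,u,v):
    c=-d['R'].T@d['t']; r=d['R'].T@np.array([(u-d['cx'])/d['f'],(v-d['cy'])/d['f'],1]); return c,r
def onz(d,u,v,z):
    c,r=ray(d,u,v); return c+r*(z-c[2])/r[2]
def cloud(d):
    v,u=np.mgrid[:400,:640]; z=d['z_map']
    P=np.stack([(u-d['cx'])/d['f']*z,(v-d['cy'])/d['f']*z,z],-1)
    return (P-d['t'])@d['R']
def proj(d,X):
    p=d['R']@np.asarray(X)+d['t']; return p[:2]/p[2]*d['f']+[d['cx'],d['cy']]
def tool():
    s=manip.sense(); return s,Ro.from_quat(s['tool_rot']).as_matrix()
def delta(target):
    "world target -> tool-axis cm"
    s,R=tool(); return R.T@(np.array(target)-s['tcp_pos'])*100
def yawy():
    s,R=tool(); return np.arctan2(R[1,1],R[0,1])
E
python3 - <<'E'
from h import *
d=snap('top'); 
crop(d,215,200,100,100,'c_nuts'); crop(d,415,200,130,100,'c_lids'); crop(d,315,198,120,100,'c_pot')
s=snap('scene');crop(s,400,300,130,100,'s_nuts');crop(s,315,235,160,120,'s_pot')
for u,v,z in((217,184,.03),(203,217,.03),(226,235,.03),(429,221,.07),(320,207,.11),(290,174,.084)): print(onz(d,u,v,z).round(4))
P=cloud(d)
print(P[184,217],P[207,320],P[221,429],P[174,290])
E
```

```text
[0.6062 0.3622 0.03  ]
[0.4885 0.408  0.03  ]
[0.424 0.326 0.03 ]
[ 0.4562 -0.3714  0.07  ]
[ 0.5033 -0.0015  0.11  ]
[0.6248 0.0997 0.084 ]
[0.60458755 0.36062795 0.03701154] [ 0.51813199 -0.0019229   0.02655425] [ 0.45758084 -0.37384063  0.06016119] [0.6242678  0.09952399 0.08615237]
```

View pics/c_nuts.png

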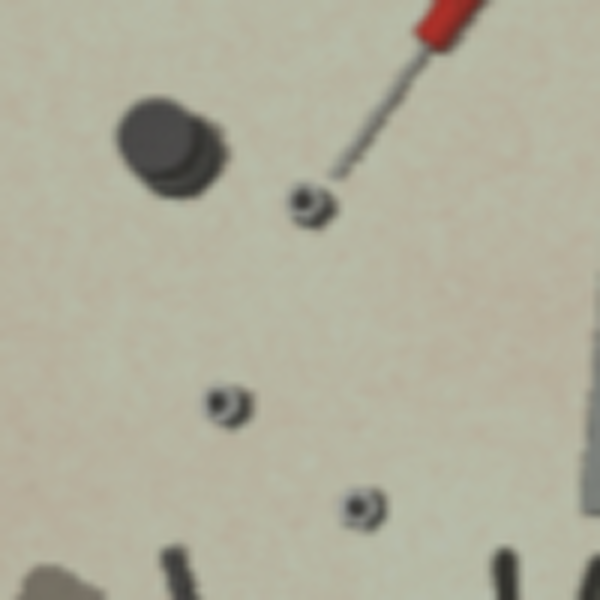

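View pics/c_lids.png

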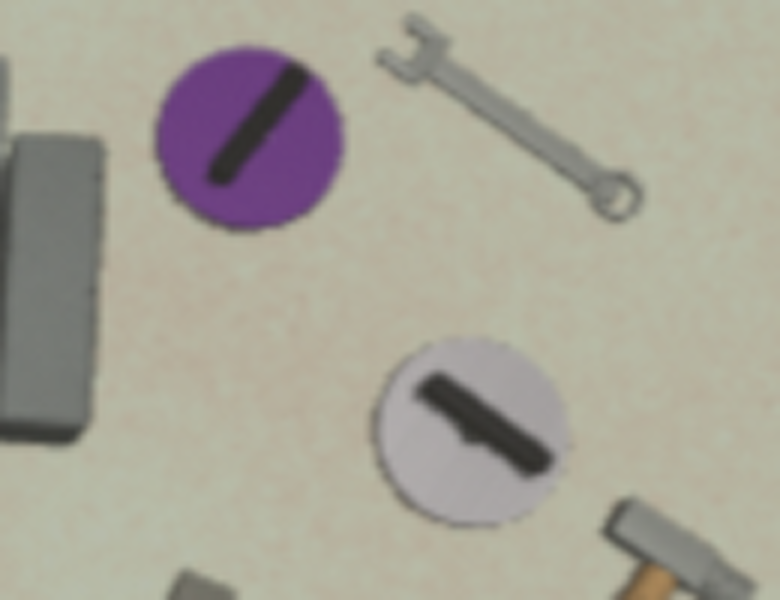

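View pics/c_pot.png

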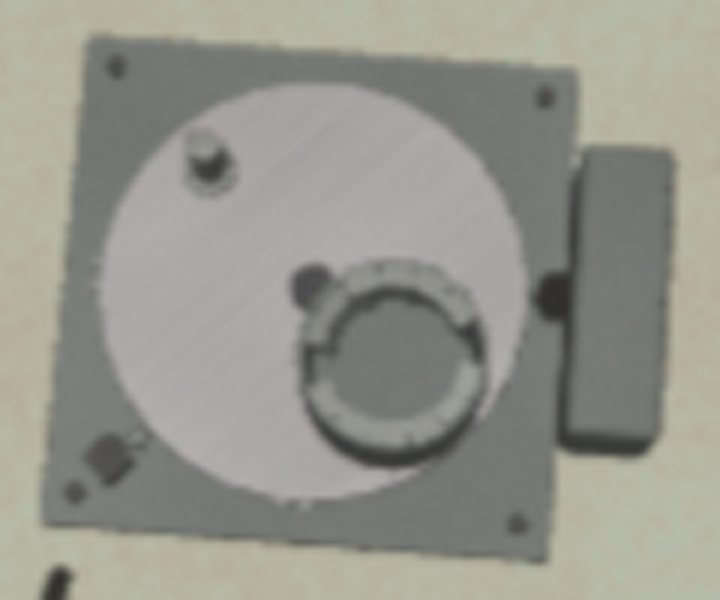

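View pics/s_nuts.png

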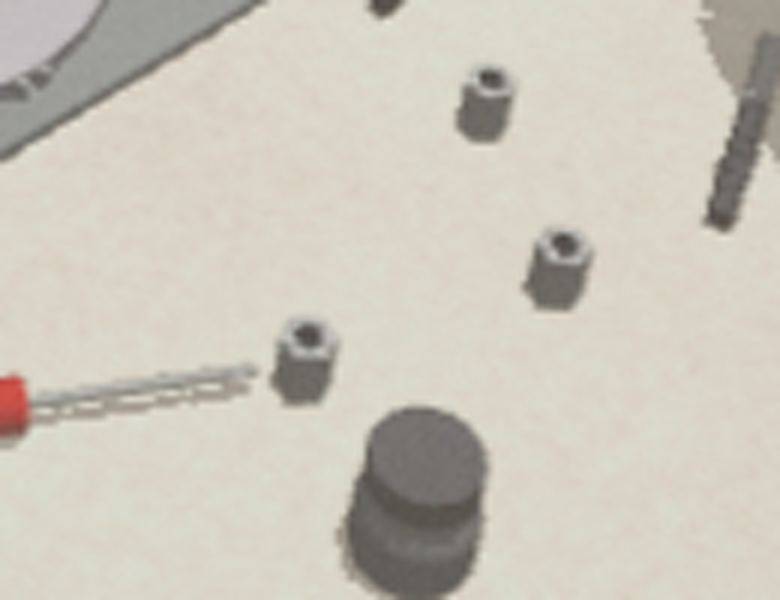

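View pics/s_pot.png

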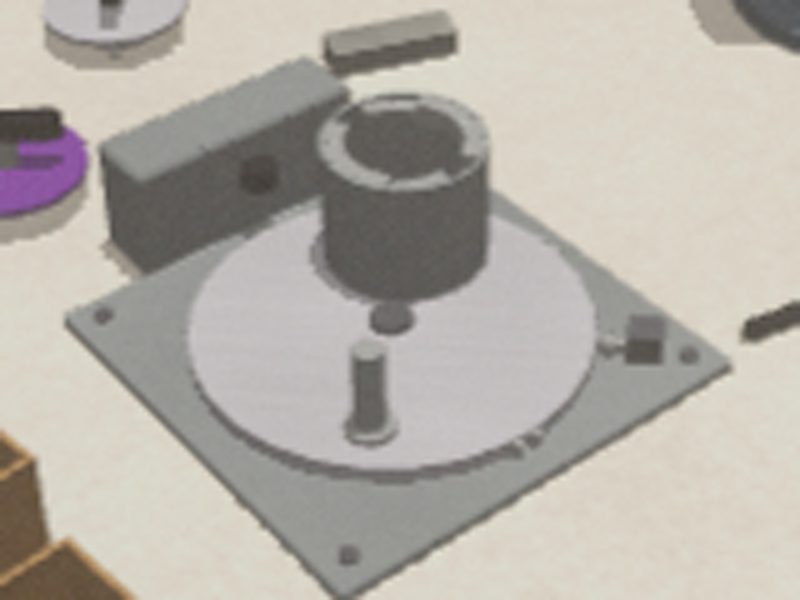

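The crops show three standing nuts, agreeing in both views. The grey lid at top (429,221) is the wanted one. The pot is about halfway between the two notches, with its gaps at roughly crop (318,345) and (470,330). Next I'll fit the geometry.

```bash
cat > geo.py <<'E'
from h import *
from scipy.optimize import least_squares
def circ(p,r=None):
    c0=p.mean(0)
    f=(lambda q:np.hypot(*(p-q[:2]).T)-(q[2] if r is None else r))
    return least_squares(f,[*c0,.05],loss='soft_l1',f_scale=.003).x
def pot(d,P,box):
    m=(P[...,2]>.1)&(P[...,2]<.118)&(P[...,0]>box[0])&(P[...,0]<box[1])&(P[...,1]>box[2])&(P[...,1]<box[3])
    return m
E
python3 - <<'E'
from geo import *
d=snap('top');P=cloud(d);im=d['image']
w=lambda x0,x1,y0,y1,z0,z1:(P[...,0]>x0)&(P[...,0]<x1)&(P[...,1]>y0)&(P[...,1]<y1)&(P[...,2]>z0)&(P[...,2]<z1)
m=w(.42,.6,-.08,.08,.1,.12); 
cs,_=cv2.findContours(m.astype(np.uint8),cv2.RETR_EXTERNAL,cv2.CHAIN_APPROX_NONE);c=max(cs,key=cv2.contourArea)[:,0]
p=P[c[:,1],c[:,0]];print('rim',p[:,2].mean(),circ(p[:,:2]));
e=np.array([onz(d,u,v,.11) for u,v in c]);print('rim ray',circ(e[:,:2]))
m=w(.6,.66,.06,.14,.075,.095);v,u=np.nonzero(m);print('post',len(u),P[m].mean(0),onz(d,u.mean(),v.mean(),.084))
m=w(.38,.75,-.12,.22,.016,.03)&(im.min(-1)>140);cs,_=cv2.findContours(m.astype(np.uint8),cv2.RETR_EXTERNAL,cv2.CHAIN_APPROX_NONE);c=max(cs,key=cv2.contourArea)[:,0]
h=cv2.convexHull(c)[:,0];e=np.array([onz(d,u,v,.022) for u,v in h]);print('disc',circ(e[:,:2]))
m=w(.3,.75,-.13,.25,.005,.13);cs,_=cv2.findContours(m.astype(np.uint8),cv2.RETR_EXTERNAL,cv2.CHAIN_APPROX_NONE)
m=w(.3,.85,-.2,.3,.07,.1)&(P[...,1]<-.09);v,u=np.nonzero(m);e=np.array([onz(d,a,b,.085)[:2] for a,b in zip(u,v)],np.float32);print('housing',cv2.minAreaRect(e))
# plate corners from crop (screw holes)
for a,b in((92,37),(577,68),(548,560),(42,522)): print('corner',onz(d,255+a/6,148+b/6,.01))
for a,b in((318,345),(470,330)): print('gap',onz(d,255+a/6,148+b/6,.105))
E
```

```text
rim 0.10865029397696004 [ 0.50568031 -0.00281357  0.05252398]
rim ray [ 0.50537834 -0.00278936  0.05247315]
post 27 [0.63393286 0.10351224 0.08305395] [0.63368297 0.10345147 0.084     ]
disc [0.56077884 0.04427779 0.1252177 ]
housing ((0.6482692956924438, -0.1415279656648636), (0.10601723194122314, 0.38117122650146484), 89.06594848632812)
corner [0.71933451 0.17562877 0.01      ]
corner [ 0.69508133 -0.11811639  0.01      ]
corner [ 0.39740027 -0.09229385  0.01      ]
corner [0.42436481 0.20352693 0.01      ]
gap [0.50994228 0.03855334 0.105     ]
gap [ 0.51709276 -0.04633679  0.105     ]
```

```bash
cat > go.py <<'E'
import sys
from h import *
# usage: go.py x y z [yawdeg-of-tool-y mod pi]
a=[float(x) for x in sys.argv[1:]]
s,R=tool(); print('t',round(s['t'],2),'tcp',s['tcp_pos'].round(4),'F',s['force'].round(1),'gap',round(s['finger_gap'],3),'yawY',round(np.degrees(yawy()),1),'tilt',round(float(np.arccos(min(1,-R[2,2]))),4),'q6',round(s['q'][5],2))
if len(a)>=3: print('dp cm',delta(a[:3]).round(2))
if len(a)==4:
    dy=(np.radians(a[3])-yawy()+np.pi/2)%np.pi-np.pi/2; print('roll',round(-dy,3),'alt',round(-dy-np.sign(-dy)*np.pi,3))
E
python3 go.py .634 .1035 .16 107
```

```text
t 0.3 tcp [0.2828 0.5571 0.25  ] F [ 0.1 -0.6 -0. ] gap 1.0 yawY 63.1 tilt 0.0007 q6 -0.18
dp cm [-51.85 -24.54   9.01]
roll -0.767 alt 2.375
```

```bash
python3 -m creep '{"claw":[6,6,6,6,6,6,6,6,6,6,6,6],"dp":[[-51.8,-24.5,5],[-51.8,-24.5,5],[-51.8,-24.5,5],[-51.8,-24.5,5],[-51.8,-24.5,5],[-51.8,-24.5,5],[-51.8,-24.5,5],[-51.8,-24.5,5],[-51.8,-24.5,5],[-51.8,-24.5,5],[-51.8,-24.5,5],[-51.8,-24.5,5]],"roll":[-0.767,-0.767,-0.767,-0.767,-0.767,-0.767,-0.767,-0.767,-0.767,-0.767,-0.767,-0.767]}' 60; python3 go.py .634 .1035 .058 107; python3 - <<'E'
from h import *
d=snap('wrist','w1'); t=snap('top','t1')
print(proj(d,[.634,.1035,.084]))
E
```

```text
t: 1.5
tcp_pos: [0.6354, 0.1018, 0.2001]
tool_rot: [-0.147, 0.989, -0.0, 0.0]
force: [-0.2, -0.1, 0.5]
finger_gap: 0.701
t 1.5 tcp [0.6354 0.1018 0.2001] F [-0.2 -0.1  0.5] gap 0.701 yawY 107.0 tilt 0.0008 q6 -1.88
dp cm [ 0.1   0.21 14.21]
roll -0.001 alt 3.141
[316.86707715 196.64323933]
```

View pics/w1.png

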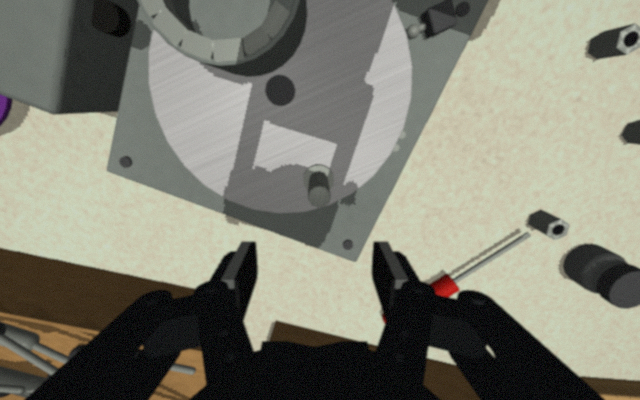

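View pics/t1.png

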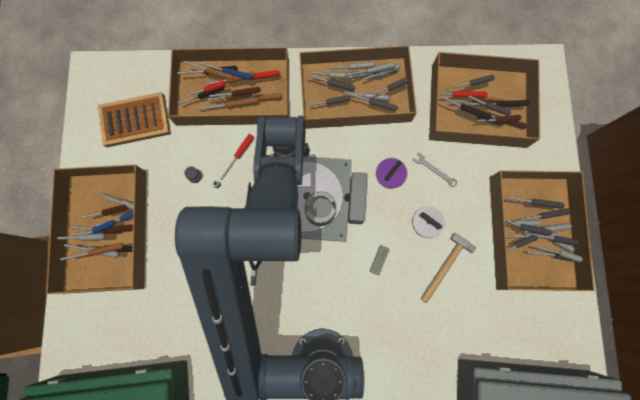

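```bash
python3 -m creep '{"claw":[6,6,6,6,4,2,1,1,1,1],"dp":[[0.1,0.2,4.7],[0.1,0.2,9.5],[0.1,0.2,14.2],[0.1,0.2,14.2],[0.1,0.2,14.2],[0.1,0.2,14.2],[0.1,0.2,14.2],[0.1,0.2,14.2],[0.1,0.2,14.2],[0.1,0.2,14.2]],"roll":[0,0,0,0,0,0,0,0,0,0]}' 60; python3 go.py; python3 - <<'E'
from h import *
s,R=tool(); A=np.array([.5606,.0434]);p=s['tcp_pos'][:2]; r=p-A; print('r',np.hypot(*r),'ang',np.arctan2(r[1],r[0]))
a0=np.arctan2(r[1],r[0]);rr=np.hypot(*r)
for a in np.linspace(a0,-.09,8)[1:]:
    q=A+rr*np.array([np.cos(a),np.sin(a)]); print(((R.T@np.r_[q-p,0])*100).round(2))
E
```

```text
t: 2.6
tcp_pos: [0.6347, 0.1061, 0.0623]
tool_rot: [-0.148, 0.989, -0.001, 0.003]
force: [-1.2, -0.4, 5.9]
finger_gap: 0.216
t 2.6 tcp [0.6347 0.1061 0.0623] F [-1.2 -0.4  5.9] gap 0.216 yawY 107.0 tilt 0.0069 q6 -1.88
r 0.09702568354096097 ang 0.70221027184688
[-0.37 -1.03  0.  ]
[-0.63 -2.1   0.01]
[-0.76 -3.19  0.01]
[-0.77 -4.29  0.01]
[-0.66 -5.38  0.02]
[-0.42 -6.45  0.02]
[-0.06 -7.49  0.02]
```

```bash
python3 -m creep '{"claw":[1,1,1,1,1,1,1,1,1],"dp":[[-0.37,-1.03,0],[-0.63,-2.1,0],[-0.76,-3.19,0],[-0.77,-4.29,0],[-0.66,-5.38,0],[-0.42,-6.45,0],[-0.06,-7.5,0],[-0.06,-7.5,0],[-0.06,-7.5,0]],"roll":[0,0,0,0,0,0,0,0,0]}' 60; python3 go.py; python3 - <<'E'
from h import *
s,R=tool(); A=np.array([.5606,.0434]);p=s['tcp_pos'][:2]; r=p-A; print('r',np.hypot(*r),'ang',np.arctan2(r[1],r[0]),'ft',s['ft_torque'])
E
```

```text
t: 3.5
tcp_pos: [0.661, 0.036, 0.0622]
tool_rot: [-0.146, 0.989, 0.0, 0.008]
force: [8.0, 6.7, 0.2]
finger_gap: 0.217
t 3.5 tcp [0.661  0.036  0.0622] F [8.  6.7 0.2] gap 0.217 yawY 106.8 tilt 0.0161 q6 -1.98
r 0.10065339146636557 ang -0.07327980279728726 ft [ 1.09999544 -1.09335871 -0.52080662]
```

```bash
python3 -m creep '{"claw":[1,4,6,6,6,6,6,6],"dp":[[0.0,-0.2,0],[0,-0.2,0],[0,-0.2,0],[0,-0.2,0],[0,-0.2,-3],[0,-0.2,-7],[0,-0.2,-10],[0,-0.2,-12]],"roll":[0,0,0,0,0,0,0,0]}' 60; python3 - <<'E'
from h import *
d=snap('wrist','w2'); t=snap('scene','s2')
crop(t,315,235,160,120,'s2c')
for a in (0,.02,.04): 
    b=a-.089; print(proj(d,[.5606+.095*np.cos(b),.0434+.095*np.sin(b),.084]))
E
```

```text
t: 4.3
tcp_pos: [0.6562, 0.0319, 0.1813]
tool_rot: [-0.148, 0.989, -0.001, 0.002]
force: [0.4, 0.4, -0.6]
finger_gap: 0.7
[318.54365459 204.593951  ]
[320.76967731 205.42653574]
[323.00931465 206.21552537]
```

View pics/w2.png

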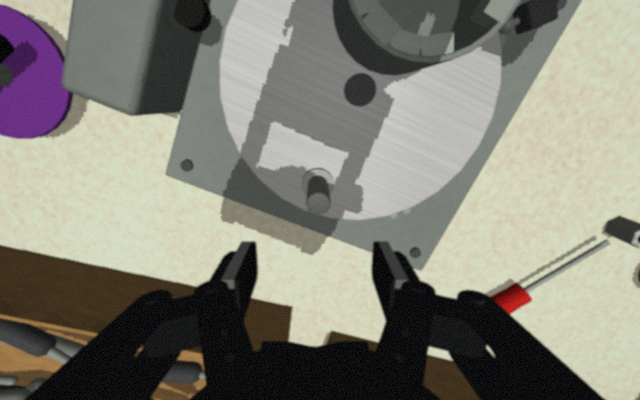

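View pics/s2c.png

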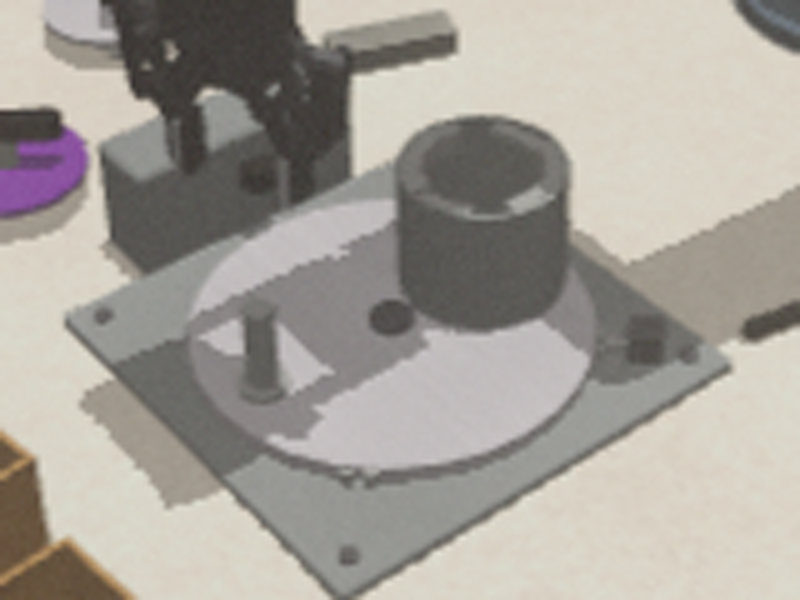

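The post top is at about (318,200), matching the prediction for 0 rad, and the pot now faces the robot. On to the nuts.

```bash
python3 - <<'E'
from h import *
d=snap('top')
for u,v in((215.5,183.3),(201.2,217),(224.5,234.3)): print(onz(d,u,v,.03).round(4))
E
python3 go.py .424 .328 .17 120
```

```text
[0.6089 0.3676 0.03  ]
[0.4886 0.4143 0.03  ]
[0.4266 0.3313 0.03  ]
t 4.45 tcp [0.656  0.0321 0.1799] F [-0.9 -0.2 -0.2] gap 0.703 yawY 107.0 tilt 0.0033 q6 -1.99
dp cm [13.54 35.09  0.9 ]
roll -0.227 alt 2.915
```

```bash
python3 -m creep '{"claw":[6,6,6,6,6,6,6,6,6,6],"dp":[[13.4,35,0],[13.4,35,0],[13.4,35,0],[13.4,35,0],[13.4,35,0],[13.4,35,0],[13.4,35,0],[13.4,35,0],[13.4,35,0],[13.4,35,0]],"roll":[0,0,0,0,0,0,0,0,0,0]}' 60; python3 go.py; python3 - <<'E'
from h import *
d=snap('wrist','w3'); snap('top','t3')
for p in ([.6089,.3676,.03],[.4886,.4143,.03],[.4266,.3313,.03]): print(proj(d,p))
E
```

```text
t: 5.45
tcp_pos: [0.4239, 0.3277, 0.177]
tool_rot: [-0.149, 0.989, -0.001, -0.001]
force: [0.0, -0.1, 0.2]
finger_gap: 0.699
t 5.45 tcp [0.4239 0.3277 0.177 ] F [ 0.  -0.1  0.2] gap 0.699 yawY 107.1 tilt 0.0027 q6 -1.42
[300.17912244 346.78791279]
[375.71598494 268.88058455]
[317.30755988 191.78309062]
```

View pics/w3.png

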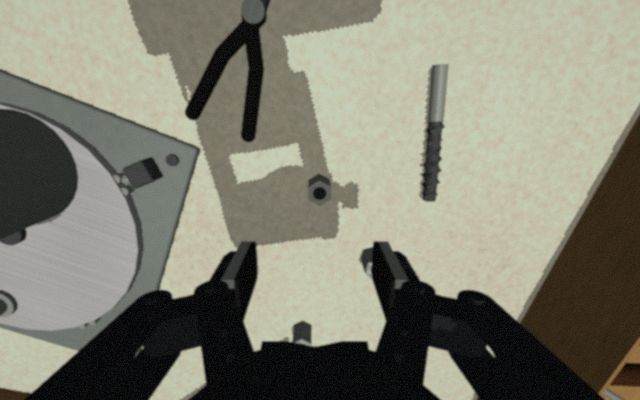

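View pics/t3.png

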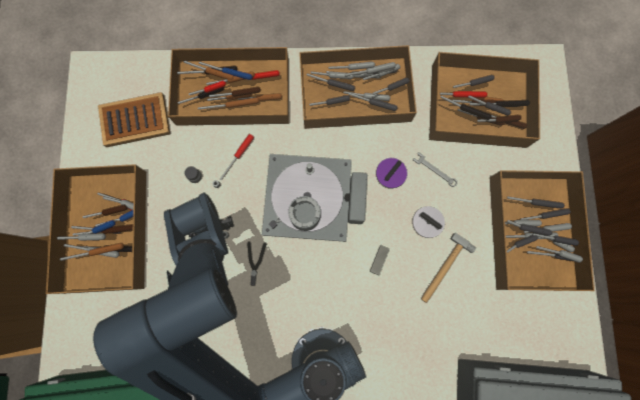

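Nut A's bore is at about (319,191), with flats visible. Top view: pot at (305,212), post at (310,168). Next: zoom on the hexagon and refine the pot.

```bash
python3 - <<'E'
from geo import *
d=snap('wrist');crop(d,319,190,60,60,'n1');print(onz(d,319.5,193,.03))
t=snap('top');P=cloud(t)
m=(P[...,0]>.42)&(P[...,0]<.57)&(P[...,1]>-.03)&(P[...,1]<.13)&(P[...,2]>.1)&(P[...,2]<.12)
cs,_=cv2.findContours(m.astype(np.uint8),cv2.RETR_EXTERNAL,cv2.CHAIN_APPROX_NONE);c=max(cs,key=cv2.contourArea)[:,0]
e=np.array([onz(t,u,v,.11) for u,v in c]);print('rim ray',circ(e[:,:2]))
m=(P[...,0]>.62)&(P[...,0]<.69)&(P[...,1]>0)&(P[...,1]<.08)&(P[...,2]>.07)&(P[...,2]<.1);v,u=np.nonzero(m);print('post',onz(t,u.mean(),v.mean(),.084))
E
```

```text
[0.42885339 0.33310797 0.03      ]
rim ray [0.489288   0.05050088 0.05239972]
post [0.65357281 0.03274387 0.084     ]
```

View pics/n1.png

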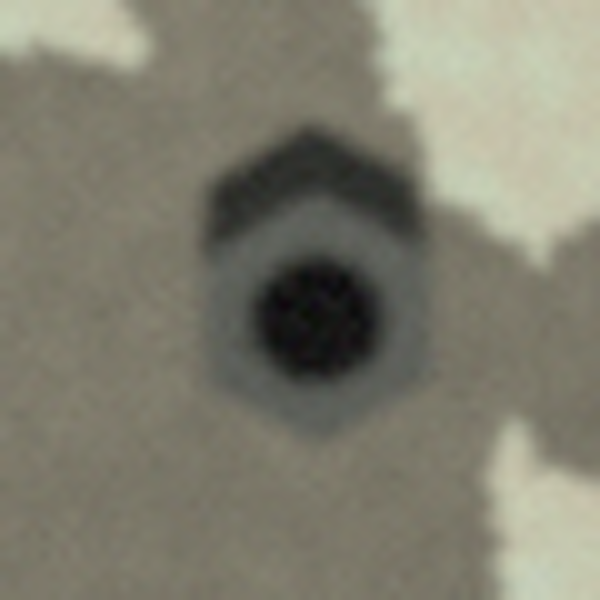

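```bash
python3 - <<'E'
from h import *
d=snap('wrist');p=onz(d,320.8,191.8,.03);print(p,delta([p[0],p[1],.024]))
E
```

```text
[0.42795258 0.33390417 0.03      ] [-0.42531558  0.61154149 15.3994731 ]
```

```bash
python3 -m creep '{"claw":[6,6,6,6,5,3,1.5,1.5,1.5,1.5,1.5],"dp":[[-0.4,0.5,5],[-0.4,0.5,10],[-0.4,0.5,15.3],[-0.4,0.5,15.3],[-0.4,0.5,15.3],[-0.4,0.5,15.3],[-0.4,0.5,15.3],[-0.4,0.5,15.3],[-0.4,0.5,15.3],[-0.4,0.5,13],[-0.4,0.5,8]],"roll":[0,0,0,0,0,0,0,0,0,0,0]}' 60; python3 go.py .4892 .0503 .19
```

```text
t: 6.8
tcp_pos: [0.4255, 0.3329, 0.0982]
tool_rot: [-0.148, 0.989, -0.001, -0.002]
force: [1.1, 0.8, 0.0]
finger_gap: 0.24
t 6.8 tcp [0.4255 0.3329 0.0982] F [1.1 0.8 0. ] gap 0.24 yawY 107.0 tilt 0.0048 q6 -1.41
dp cm [  2.23 -28.9   -9.14]
```

```bash
python3 -m creep '{"claw":[1.5,1.5,1.5,1.5,1.5,1.5,1.5,1.5,1.5,1.5],"dp":[[0,0,-5],[0.4,-5,-9],[1,-10,-9],[1.5,-15,-9],[1.8,-20,-9],[2.2,-25,-9],[2.2,-28.9,-9],[2.2,-28.9,-9],[2.2,-28.9,-5],[2.2,-28.9,-2.7]],"roll":[0,0,0,0,0,0,0,0,0,0]}' 60; python3 go.py .4892 .0503 .125; python3 - <<'E'
from h import *
d=snap('scene');crop(d,345,210,160,120,'s4')
E
```

```text
t: 7.8
tcp_pos: [0.4908, 0.0508, 0.126]
tool_rot: [-0.147, 0.989, -0.0, 0.001]
force: [-0.0, 0.3, -1.3]
finger_gap: 0.238
t 7.8 tcp [0.4908 0.0508 0.126 ] F [-0.   0.3 -1.3] gap 0.238 yawY 106.9 tilt 0.0027 q6 -1.99
dp cm [0.17 0.   0.1 ]
```

View pics/s4.png

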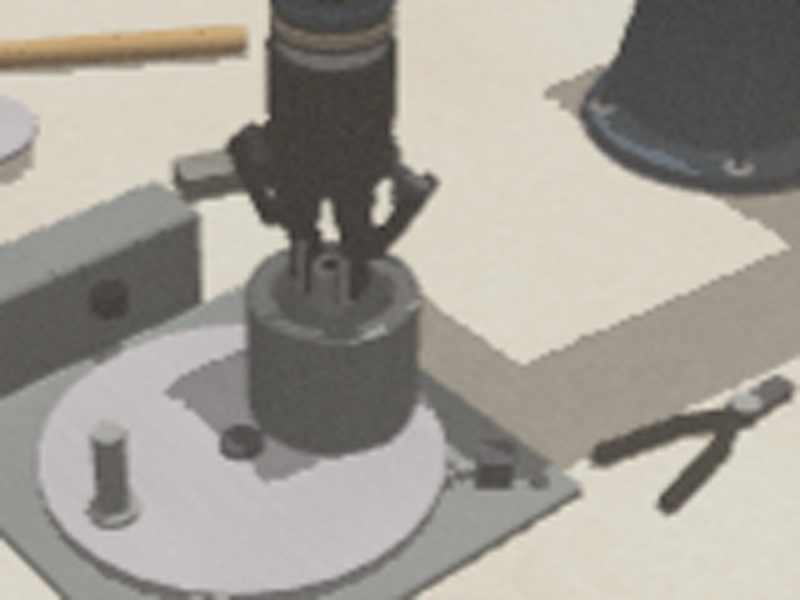

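The nut is held, centred over the mouth. Lowering a little and releasing.

```bash
python3 -m creep '{"claw":[1.5,2.6,3.2,3.2,3.2,3.2,4,6],"dp":[[0.1,0,1],[0.1,0,1],[0.1,0,1],[0.1,0,1],[0.1,0,0],[0.1,0,-4],[0.1,0,-8],[0.1,0,-8]],"roll":[0,0,0,0,0,0,0,0]}' 60; python3 go.py .4886 .4143 .17; python3 - <<'E'
from h import *
d=snap('wrist','w5')
t=snap('top','t5'); crop(t,215,200,100,100,'c5')
E
```

```text
t: 8.65
tcp_pos: [0.4935, 0.0506, 0.2111]
tool_rot: [-0.148, 0.989, -0.002, 0.006]
force: [-0.0, -0.7, -0.1]
finger_gap: 0.622
t 8.65 tcp [0.4935 0.0506 0.2111] F [-0.  -0.7 -0.1] gap 0.622 yawY 107.0 tilt 0.0129 q6 -1.99
dp cm [-10.15  34.94   4.05]
```

View pics/w5.png

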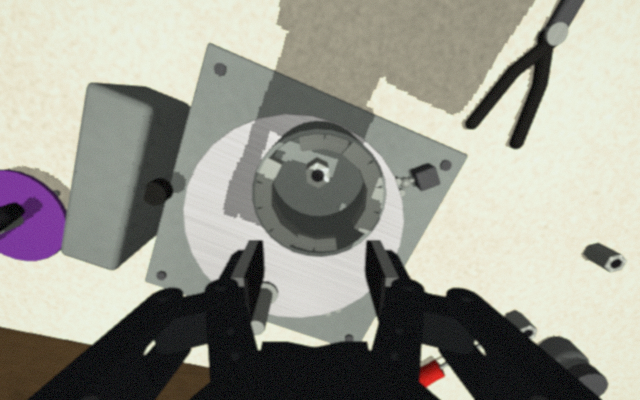

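View pics/t5.png

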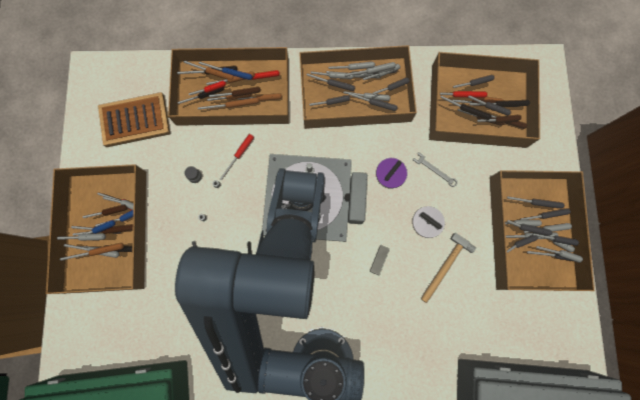

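The first nut stands in the pot, in the wrist view at (318,176). The next drops will be offset so they don't land on it.

```bash
python3 -m creep '{"claw":[6,6,6,6,6,6,6,6,6,6],"dp":[[-10.2,35,4],[-10.2,35,4],[-10.2,35,4],[-10.2,35,4],[-10.2,35,4],[-10.2,35,4],[-10.2,35,4],[-10.2,35,4],[-10.2,35,4],[-10.2,35,4]],"roll":[0,0,0,0,0,0,0,0,0,0]}' 60; python3 go.py; python3 - <<'E'
from h import *
d=snap('wrist','w6');u,v=proj(d,[.4886,.4143,.03]);print(u,v);crop(d,int(u),int(v),80,80,'n2')
E
```

```text
t: 9.75
tcp_pos: [0.4839, 0.4142, 0.1641]
tool_rot: [-0.148, 0.989, -0.001, -0.001]
force: [-0.0, -0.3, 0.5]
finger_gap: 0.702
t 9.75 tcp [0.4839 0.4142 0.1641] F [-0.  -0.3  0.5] gap 0.702 yawY 107.1 tilt 0.0034 q6 -1.33
313.13614093535153 196.71580723848894
```

View pics/n2.png

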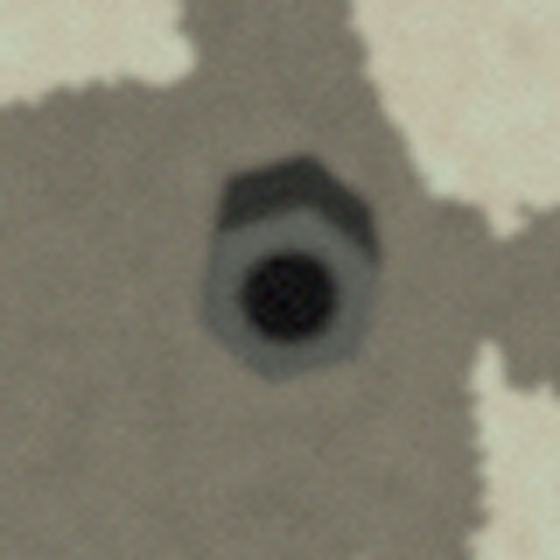

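View pics/w6.png

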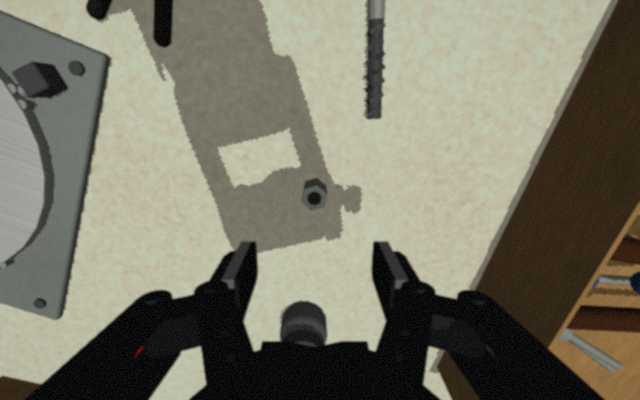

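```bash
python3 - <<'E'
from h import *
d=snap('wrist');p=onz(d,314.4,198.3,.03);print(p,delta([p[0],p[1],.024]))
E
```

```text
[0.49029305 0.41535964 0.03      ] [-0.61963063  0.03178092 14.0875119 ]
```

```bash
python3 -m creep '{"claw":[6,6,6,6,5,3,1.5,1.5,1.5,1.5,1.5],"dp":[[-0.5,0,5],[-0.5,0,10],[-0.5,0,14],[-0.5,0,14],[-0.5,0,14],[-0.5,0,14],[-0.5,0,14],[-0.5,0,14],[-0.5,0,14],[-0.5,0,10],[-0.5,0,6]],"roll":[0.1,0.2,0.2,0.2,0.2,0.2,0.2,0.2,0.2,0.2,0.2]}' 60; python3 go.py .4892 .0503 .19 107; python3 - <<'E'
from h import *
s,R=tool();x=R[:,0];print(delta([.4892,.0503,.19]+.021*x),delta([.4892,.0503,.19]-.021*x))
E
```

```text
t: 10.95
tcp_pos: [0.489, 0.4165, 0.1063]
tool_rot: [-0.049, 0.999, -0.0, -0.001]
force: [0.3, 0.4, -0.2]
finger_gap: 0.242
t 10.95 tcp [0.489  0.4165 0.1063] F [ 0.3  0.4 -0.2] gap 0.242 yawY 95.6 tilt 0.0016 q6 -1.14
dp cm [  3.55 -36.45  -8.34]
roll -0.199 alt 2.942
[  5.64863862 -36.45410191  -8.34015286] [  1.44863862 -36.45410191  -8.34015286]
```

```bash
python3 -m creep '{"claw":[1.5,1.5,1.5,1.5,1.5,1.5,1.5,1.5,1.5,1.5,1.5],"dp":[[0,0,-5],[0.4,-5,-8.5],[1,-10,-8.5],[2,-15,-8.5],[3,-20,-8.5],[4,-25,-8.5],[5,-30,-8.5],[5.6,-34.5,-8.5],[5.6,-36.5,-8.5],[5.6,-36.5,-6],[5.6,-36.5,-2.7]],"roll":[0,0,0,0,0,0,0,0,0,0,0]}' 60; python3 go.py .4892 .0503 .13; python3 - <<'E'
from h import *
d=snap('wrist','w7')
E
```

```text
t: 12.05
tcp_pos: [0.4718, 0.0465, 0.1345]
tool_rot: [-0.047, 0.999, -0.001, 0.004]
force: [0.7, 0.6, -1.0]
finger_gap: 0.238
t 12.05 tcp [0.4718 0.0465 0.1345] F [ 0.7  0.6 -1. ] gap 0.238 yawY 95.4 tilt 0.0086 q6 -1.8
dp cm [-1.77  0.21  0.47]
```

View pics/w7.png

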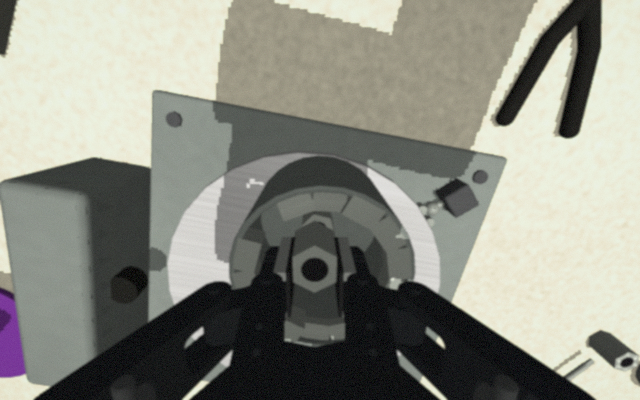

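```bash
python3 -m creep '{"claw":[1.5,2.6,3.2,3.2,3.2,3.2,4,6],"dp":[[0,0.2,0.5],[0,0.2,0.5],[0,0.2,0.5],[0,0.2,0.5],[0,0.2,0],[0,0.2,-4],[0,0.2,-7],[0,0.2,-7]],"roll":[0,0,0,0,0,0,0,0]}' 60; python3 go.py .6089 .3676 .165; python3 - <<'E'
from h import *
d=snap('wrist','w8')
t=snap('top','t8')
E
```

```text
t: 12.9
tcp_pos: [0.472, 0.0499, 0.2066]
tool_rot: [-0.049, 0.999, -0.001, 0.005]
force: [0.2, -0.4, 0.9]
finger_gap: 0.628
t 12.9 tcp [0.472  0.0499 0.2066] F [ 0.2 -0.4  0.9] gap 0.628 yawY 95.6 tilt 0.01 q6 -1.8
dp cm [-16.69  30.29   4.25]
```

View pics/w8.png

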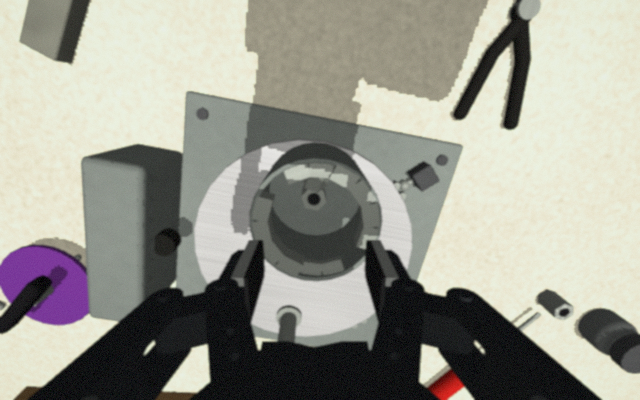

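View pics/t8.png

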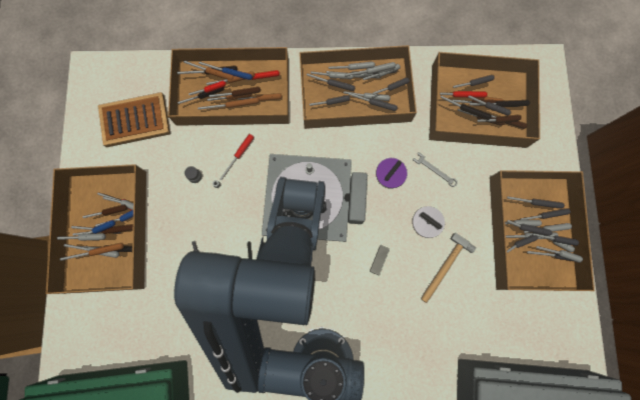

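```bash
python3 - <<'E'
from h import *
d=snap('wrist')
im=d['image'].copy(); d['image']=np.clip(im.astype(float)*1.8,0,255).astype(np.uint8)
crop(d,316,210,140,140,'p8',4)
print(cloud(d)[194:206:3,300:330:3,2].round(3)); print(onz(d,314,198,.056),onz(d,314,198,.086))
E
```

```text
[[0.025 0.045 0.055 0.058 0.06  0.062 0.062 0.055 0.03  0.027]
 [0.025 0.055 0.056 0.056 0.057 0.056 0.057 0.056 0.042 0.026]
 [0.026 0.055 0.056 0.057 0.056 0.057 0.057 0.056 0.055 0.026]
 [0.026 0.055 0.057 0.057 0.057 0.055 0.056 0.057 0.056 0.027]]
[0.48037369 0.05059708 0.056     ] [0.47060657 0.04971402 0.086     ]
```

View pics/p8.png

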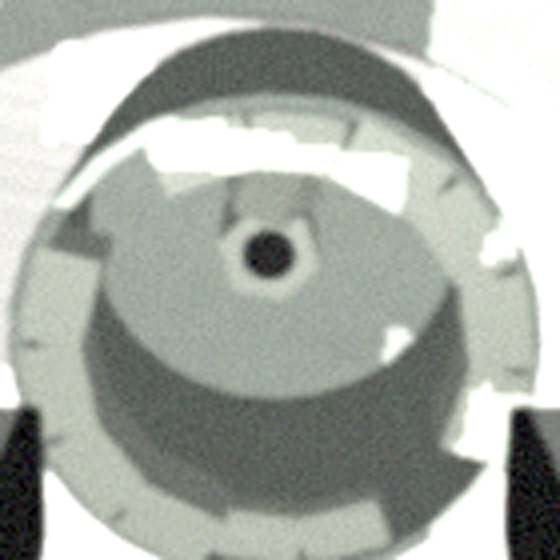

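```bash
python3 -m creep '{"claw":[6,6,6,6,6,6,6,6,6,6,6],"dp":[[-16.7,30.3,4],[-16.7,30.3,4],[-16.7,30.3,4],[-16.7,30.3,4],[-16.7,30.3,4],[-16.7,30.3,4],[-16.7,30.3,4],[-16.7,30.3,4],[-16.7,30.3,4],[-16.7,30.3,4],[-16.7,30.3,4]],"roll":[0,0,0,0,0,0,0,0,0,0,0]}' 60; python3 go.py; python3 - <<'E'
from h import *
d=snap('wrist','w9');u,v=proj(d,[.6089,.3676,.03]);print(u,v);crop(d,int(u),int(v),100,100,'n3')
t=snap('top','t9')
t['image']=np.clip(t['image']*1.6,0,255).astype(np.uint8);crop(t,305,212,60,60,'t9p')
E
```

```text
t: 14.15
tcp_pos: [0.6054, 0.3661, 0.162]
tool_rot: [-0.048, 0.999, -0.0, -0.001]
force: [-0.1, 0.2, -0.2]
finger_gap: 0.704
t 14.15 tcp [0.6054 0.3661 0.162 ] F [-0.1  0.2 -0.2] gap 0.704 yawY 95.5 tilt 0.0019 q6 -1.28
315.83198838009804 196.31745806794152
```

View pics/n3.png

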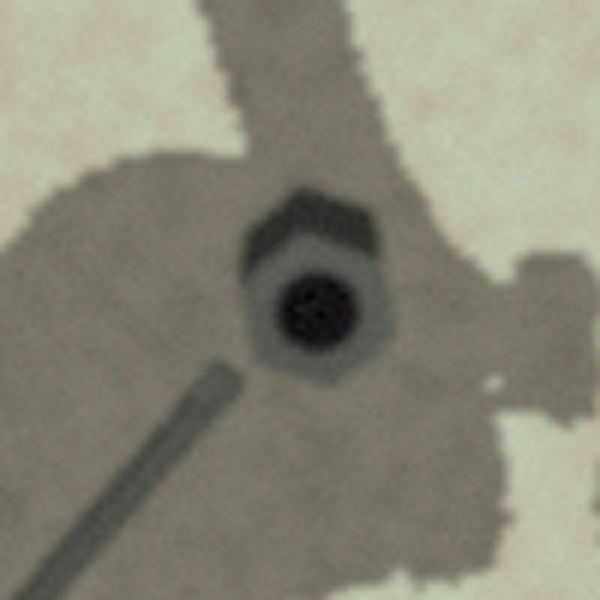

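View pics/t9p.png

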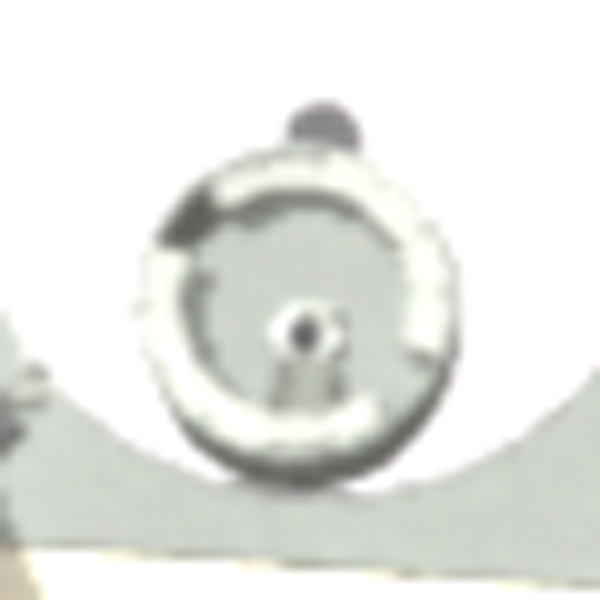

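View pics/w9.png

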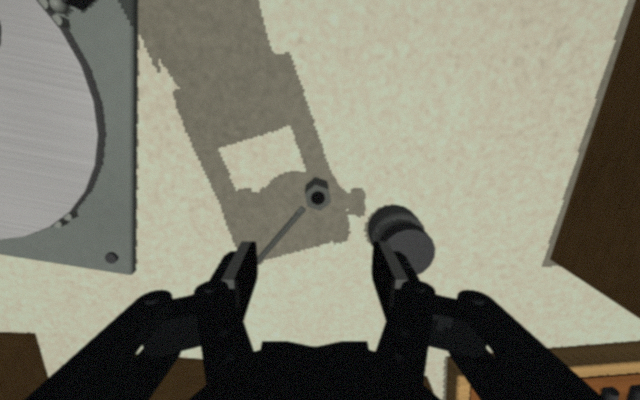

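The top view shows two nuts in the pot, one upright and one lying at the near side. The third nut's bore is at (318,198), with the screwdriver tip to its lower left. Rolling +0.88 puts the jaws across another pair of flats, clear of the shaft.

```bash
python3 - <<'E'
from h import *
d=snap('wrist');p=onz(d,318,198,.03);print(p,delta([p[0],p[1],.024]))
E
```

```text
[0.61118611 0.37010191 0.03      ] [-0.54374264  0.29611954 13.8825776 ]
```

```bash
python3 -m creep '{"claw":[4.6,4.6,4.6,4.6,4.6,4.6,4.6],"dp":[[-0.45,0.25,2],[-0.45,0.25,2],[-0.45,0.25,4],[-0.45,0.25,4],[-0.45,0.25,6],[-0.45,0.25,6],[-0.45,0.25,6]],"roll":[0.88,0.88,0.88,0.88,0.88,0.88,0.88]}' 60; python3 go.py .61 .369 .024; python3 - <<'E'
from h import *
d=snap('wrist','w10')
E
```

```text
t: 15.0
tcp_pos: [0.61, 0.37, 0.102]
tool_rot: [0.382, 0.924, -0.0, -0.0]
force: [0.2, -0.0, -0.0]
finger_gap: 0.539
t 15.0 tcp [0.61  0.37  0.102] F [ 0.2 -0.  -0. ] gap 0.539 yawY 45.1 tilt 0.0011 q6 -0.4
dp cm [-0.07 -0.06  7.8 ]
```

View pics/w10.png

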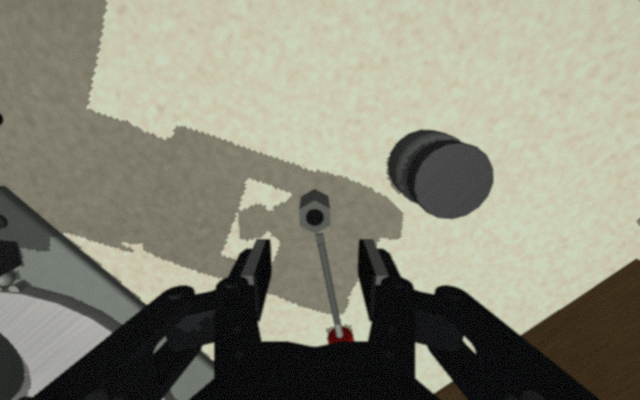

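```bash
python3 -m creep '{"claw":[4.6,4.6,4.6,3,1.5,1.5,1.5,1.5,1.5,1.5],"dp":[[0,0,4],[0,0,7.8],[0,0,7.8],[0,0,7.8],[0,0,7.8],[0,0,7.8],[0,0,7.8],[0,0,7.8],[0,0,4],[0,0,-1]],"roll":[0,0,0,0,0,0,0,0,0,0]}' 60; python3 go.py .489 .0503 .19; python3 - <<'E'
from h import *
s,R=tool();print(R[:,0],R[:,1]);print(delta([.505,.05,.19]))
E
```

```text
t: 16.05
tcp_pos: [0.6078, 0.3697, 0.11]
tool_rot: [0.381, 0.924, -0.003, -0.003]
force: [0.6, 0.8, 0.3]
finger_gap: 0.245
t 16.05 tcp [0.6078 0.3697 0.11  ] F [0.6 0.8 0.3] gap 0.245 yawY 45.2 tilt 0.0076 q6 -0.4
dp cm [-14.08 -31.08  -7.82]
[-0.70896229  0.70524002  0.00299874] [ 0.70521081  0.70896282 -0.00703077]
[-15.2347134  -29.97345855  -7.83271866]
```

```bash
python3 -m creep '{"claw":[1.5,1.5,1.5,1.5,1.5,1.5,1.5,1.5,1.5,1.5,1.5,1.5],"dp":[[0,0,-5],[-1.5,-3,-8],[-4,-7.5,-8],[-6,-12,-8],[-8.3,-16.3,-8],[-10.5,-20.6,-8],[-12.7,-25,-8],[-15,-29.3,-8],[-15.4,-30.2,-8],[-15.4,-30.2,-8],[-15.4,-30.2,-4],[-15.4,-30.2,-2]],"roll":[0,0,0,0,0,0,0,0,0,0,0,0]}' 60; python3 go.py .508 .05 .13
```

```text
t: 17.25
tcp_pos: [0.5066, 0.0494, 0.1312]
tool_rot: [0.381, 0.925, 0.0, 0.0]
force: [-0.9, 0.8, 0.0]
finger_gap: 0.246
t 17.25 tcp [0.5066 0.0494 0.1312] F [-0.9  0.8  0. ] gap 0.246 yawY 45.2 tilt 0.0006 q6 -0.91
dp cm [-0.06  0.14  0.12]
```

```bash
python3 -m creep '{"claw":[1.5,2.6,3.2,3.2,3.2,3.2,4,5],"dp":[[0,0,0.4],[0,0,0.4],[0,0,0.4],[0,0,0.4],[0,0,0],[0,0,-5],[0,0,-9],[0,0,-11]],"roll":[0,0,0,0,0,0,0,0]}' 60; python3 go.py .4562 -.3714 .2 ; python3 - <<'E'
from h import *
d=snap('wrist','w11')
d['image']=np.clip(d['image']*1.6,0,255).astype(np.uint8)
u,v=proj(d,[.489,.05,.08]);crop(d,int(u),int(v),150,150,'w11p',4)
t=snap('top');crop(t,429,221,80,80,'lid11')
E
```

```text
t: 18.05
tcp_pos: [0.5081, 0.0479, 0.2465]
tool_rot: [0.381, 0.924, 0.001, 0.003]
force: [0.9, -0.0, 0.1]
finger_gap: 0.583
t 18.05 tcp [0.5081 0.0479 0.2465] F [ 0.9 -0.   0.1] gap 0.583 yawY 45.2 tilt 0.007 q6 -0.91
dp cm [-25.86 -33.41   4.65]
```

View pics/w11p.png

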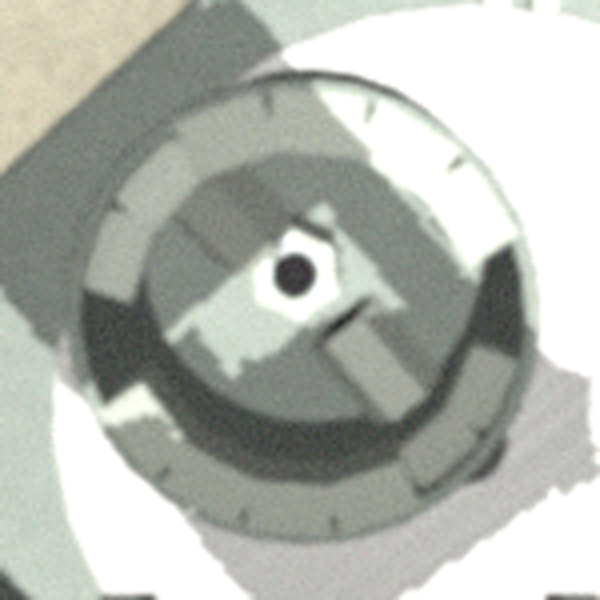

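View pics/lid11.png

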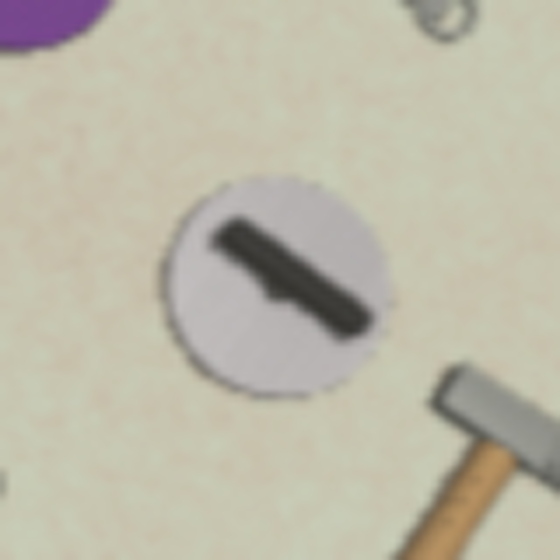

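All three nuts are in the pot: one upright, two lying. The lid is still where it was. I'll measure its bar and hover over it.

```bash
python3 - <<'E'
from h import *
t=snap('top')
a=onz(t,421.9,214.1,.068);b=onz(t,440,227.4,.068);print(a,b,(a+b)/2,np.linalg.norm(a-b),np.degrees(np.arctan2(*(b-a)[[1,0]])))
E
python3 go.py .455 -.373 .17
```

```text
[ 0.48061494 -0.34914194  0.068     ] [ 0.43397046 -0.40780615  0.068     ] [ 0.4572927  -0.37847405  0.068     ] 0.07494795946252067 -128.48854533818718
t 18.2 tcp [0.5073 0.048  0.2446] F [ 0.4  0.2 -0.3] gap 0.584 yawY 45.1 tilt 0.0052 q6 -0.91
dp cm [-25.95 -33.56   7.45]
```

```bash
python3 -m creep '{"claw":[6,6,6,6,6,6,6,6,6,6,6,6],"dp":[[-26,-33.7,6],[-26,-33.7,6],[-26,-33.7,6],[-26,-33.7,6],[-26,-33.7,6],[-26,-33.7,6],[-26,-33.7,6],[-26,-33.7,6],[-26,-33.7,6],[-26,-33.7,6],[-26,-33.7,6],[-26,-33.7,6]],"roll":[1.46,1.46,1.46,1.46,1.46,1.46,1.46,1.46,1.46,1.46,1.46,1.46]}' 60; python3 go.py .4573 -.3785 .057 -38.5 ; python3 - <<'E'
from h import *
d=snap('wrist','w12'); t=snap('top','t12')
E
```

```text
t: 19.4
tcp_pos: [0.4523, -0.3732, 0.1812]
tool_rot: [0.9, 0.435, -0.0, -0.001]
force: [-0.3, -0.6, -0.8]
finger_gap: 0.707
t 19.4 tcp [ 0.4523 -0.3732  0.1812] F [-0.3 -0.6 -0.8] gap 0.707 yawY -38.4 tilt 0.0029 q6 -0.21
dp cm [-0.12  0.75 12.42]
roll 0.002 alt -3.139
```

View pics/w12.png

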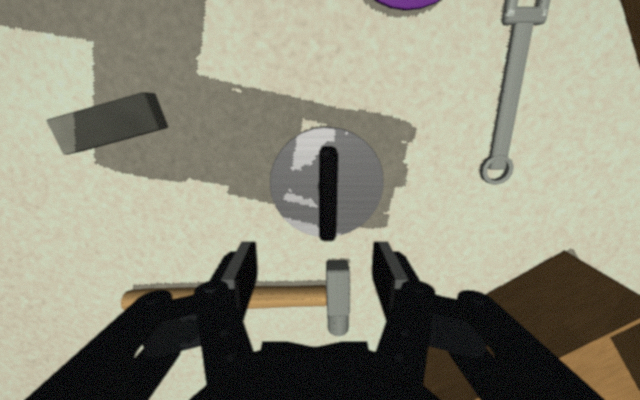

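View pics/t12.png

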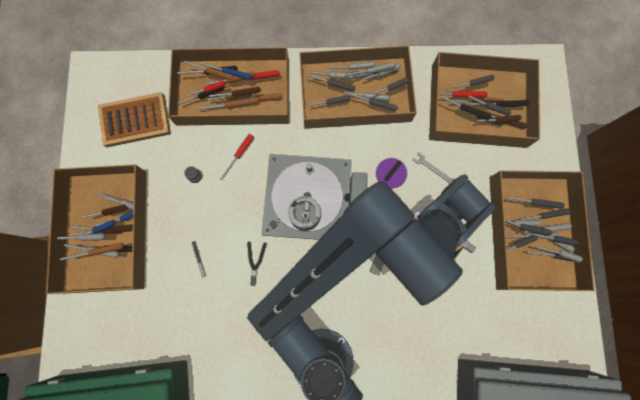

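The lid is at (327,182) with its bar nearly vertical in the image. No nuts are left on the bench.

```bash
python3 - <<'E'
from geo import *
d=snap('wrist');im=d['image'].astype(int);P=cloud(d)
near=(P[...,0]>.38)&(P[...,0]<.53)&(P[...,1]>-.46)&(P[...,1]<-.3)
m=near&(P[...,2]>.06)&(P[...,2]<.08); r=cv2.minAreaRect(np.argwhere(m)[:,::-1].astype(np.float32));print(r)
e=np.array([onz(d,u,v,.068) for v,u in np.argwhere(m)]);rb=cv2.minAreaRect(e[:,:2].astype(np.float32));print('bar',rb)
m2=near&(P[...,2]>.016);cs,_=cv2.findContours(m2.astype(np.uint8),cv2.RETR_EXTERNAL,cv2.CHAIN_APPROX_NONE);c=max(cs,key=cv2.contourArea)[:,0]
e=np.array([onz(d,u,v,.027) for u,v in c]);e=e[P[c[:,1],c[:,0],2]<.04];q=circ(e[:,:2]);print('flange',q)
b=rb[0];print(delta([b[0],b[1],.057]),delta([q[0],q[1],.057]))
E
```

```text
((327.58953857421875, 194.5013427734375), (18.445707321166992, 93.12396240234375), 0.8550974130630493)
bar ((0.4613855481147766, -0.37950029969215393), (0.08234617114067078, 0.015717405825853348), 51.7307243347168)geo.py:4: RuntimeWarning: Mean of empty slice.
  c0=p.mean(0)
  ret = um.true_divide(
Traceback (most recent call last):
  File "geo.py", line 6, in circ
    return least_squares(f,[*c0,.05],loss='soft_l1',f_scale=.003).x
           ~~~~~~~~~~~~~^^^^^^^^^^^^^^^^^^^^^^^^^^^^^^^^^^^^^^^^^
ValueError: Initial guess is outside of provided bounds
```

```bash
python3 go.py .459 -.379 .057 -38.3; python3 -m creep '{"claw":[6,6,6,6,4,2,1,1,1,1,1,1],"dp":[[0,0.9,4],[0,0.9,8],[0,0.9,12.3],[0,0.9,12.3],[0,0.9,12.3],[0,0.9,12.3],[0,0.9,12.3],[0,0.9,12.3],[0,0.9,12.3],[0,0.9,12.3],[0,0.9,12.3],[0,0.9,12.3]],"roll":[0,0,0,0,0,0,0,0,0,0,0,0]}' 120;python3 go.py
```

```text
t 19.55 tcp [ 0.4531 -0.3731  0.1822] F [ 0.3 -0.1 -0. ] gap 0.704 yawY -38.4 tilt 0.0009 q6 -0.21
dp cm [-0.1   0.84 12.51]
roll -0.001 alt 3.141
t: 20.75
tcp_pos: [0.4612, -0.381, 0.0624]
tool_rot: [0.901, 0.434, 0.001, 0.003]
force: [-0.6, 1.1, 8.1]
finger_gap: 0.161
t 20.75 tcp [ 0.4612 -0.381   0.0624] F [-0.6  1.1  8.1] gap 0.161 yawY -38.5 tilt 0.0052 q6 -0.21
```

```bash
python3 -m creep '{"claw":[1,1,1,1,1,1],"dp":[[0,0,-2],[0,0,-5],[0,0,-8],[0,0,-11],[0,0,-14],[0,0,-14]],"roll":[0,0,0,0,0,0]}' 120;python3 go.py .4885 .052 .2; python3 - <<'E'
from h import *
d=snap('wrist','w13');s=snap('scene','s13')
E
```

```text
t: 21.35
tcp_pos: [0.462, -0.382, 0.2047]
tool_rot: [0.901, 0.435, 0.001, 0.005]
force: [0.4, -0.2, -3.4]
finger_gap: 0.161
t 21.35 tcp [ 0.462  -0.382   0.2047] F [ 0.4 -0.2 -3.4] gap 0.161 yawY -38.5 tilt 0.0113 q6 -0.21
dp cm [ 35.62 -24.94   0.11]
```

View pics/w13.png

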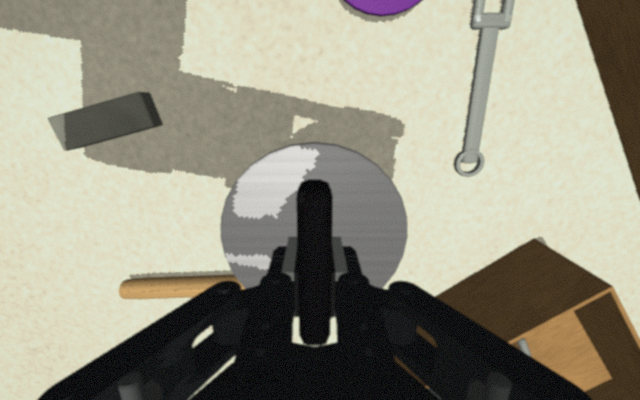

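View pics/s13.png

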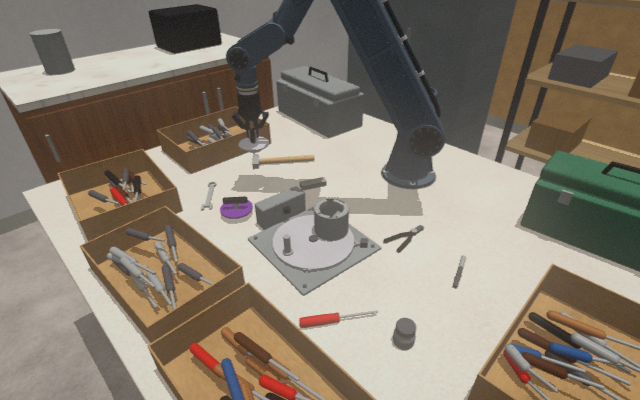

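```bash
python3 - <<'E'
from geo import *
d=snap('wrist');s,R=tool();P=cloud(d)
print(P[190:340:30,315,2],P[200,260])
z=P[190:200,310:320,2].mean()
a=onz(d,315,180,z);b=onz(d,315,345,z);c=(a+b)/2
print(z,np.linalg.norm(a-b),(R.T@(c-s['tcp_pos'])*1000).round(1),(R.T@(a-s['tcp_pos'])*1000).round(1),(R.T@(b-s['tcp_pos'])*1000).round(1))
im=d['image'];m=(P[...,2]>z-.06)&(P[...,2]<z-.03);m[:, :200]=0;m[250:]=0
cs,_=cv2.findContours(m.astype(np.uint8),cv2.RETR_EXTERNAL,cv2.CHAIN_APPROX_NONE);c=max(cs,key=cv2.contourArea)[:,0]
c=c[(c[:,1]<235)]
# keep outer arc only: pixels with v minimal or leftmost/rightmost
e=np.array([onz(d,u,v,z-.041) for u,v in c]);q=circ(e[:,:2],.056);rr=np.abs(np.hypot(*(e[:,:2]-q[:2]).T)-.056);g=e[rr<.003];q=circ(g[:,:2],.056);print(len(e),len(g),q,(R.T@(np.r_[q[:2],z-.041]-s['tcp_pos'])*1000).round(1))
E
```

```text
[0.20380561 0.20542237 0.20574176 0.20508948 0.20633137] [ 0.45052925 -0.34187621  0.16536367]
0.20454567897811635 0.08586983234469375 [ 2.5  0.9 -5.8] [45.4  0.9 -5.8] [-40.4   1.   -5.8]
398 162 [ 0.45905444 -0.3801128   0.05      ] [-1.   0.5 35.2]
```

```bash
python3 go.py .4885 .052 .215; python3 - <<'E'
from geo import *
t=snap('top');a=onz(t,293.5,204,.108);b=onz(t,318,219,.108);print(a,b,(a+b)/2,np.arctan2(*(a-b)[[1,0]]))
t['image']=np.clip(t['image']*1.3,0,255).astype(np.uint8);crop(t,305,212,60,60,'t14')
P=cloud(t)
m=(P[...,0]>.42)&(P[...,0]<.57)&(P[...,1]>-.03)&(P[...,1]<.13)&(P[...,2]>.1)&(P[...,2]<.12)
cs,_=cv2.findContours(m.astype(np.uint8),cv2.RETR_EXTERNAL,cv2.CHAIN_APPROX_NONE);c=max(cs,key=cv2.contourArea)[:,0]
e=np.array([onz(t,u,v,.11) for u,v in c]);print('rim ray',circ(e[:,:2]))
E
```

```text
t 21.5 tcp [ 0.4593 -0.379   0.1988] F [ 0.1  0.2 -4.1] gap 0.158 yawY -38.5 tilt 0.0016 q6 -0.21
dp cm [ 35.55 -24.55  -1.57]
[0.51526079 0.08685042 0.108     ] [0.46335857 0.00583137 0.108     ] [0.48930968 0.04634089 0.108     ] 1.0010452484381986
rim ray [0.4892219  0.05048524 0.05243352]
```

View pics/t14.png

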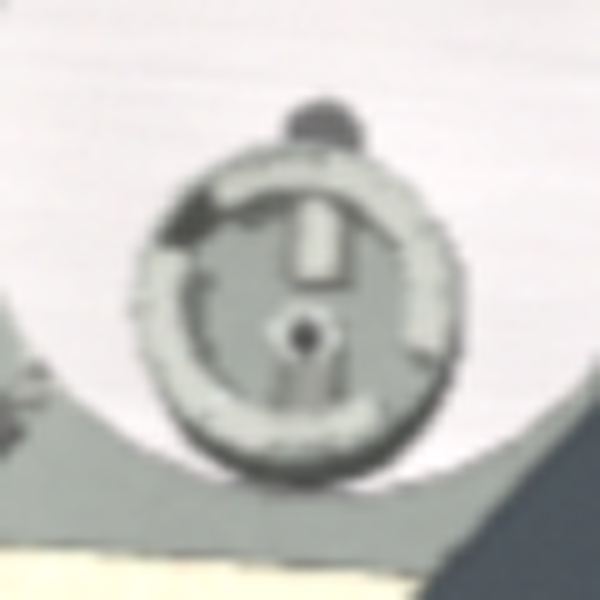

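```bash
python3 -m creep '{"claw":[1,1,1,1,1,1,1,1,1,1,1,1],"dp":[[2,-1.4,-1.6],[5,-3.5,-1.6],[9,-6.2,-1.6],[13,-9,-1.6],[17,-11.7,-1.6],[21,-14.5,-1.6],[25,-17.3,-1.6],[29,-20,-1.6],[32.5,-22.4,-1.6],[35,-24.1,-1.6],[35.6,-24.6,-1.6],[35.6,-24.6,-1.6]],"roll":[0,0,0,0,0,0,0,0,0,0,0,0]}' 120;python3 go.py .489 .0525 .192; python3 - <<'E'
from h import *
d=snap('wrist','w15');s=snap('scene');crop(s,330,200,160,120,'s15')
E
```

```text
t: 22.75
tcp_pos: [0.4881, 0.053, 0.214]
tool_rot: [0.9, 0.436, -0.001, -0.001]
force: [-0.2, -0.1, -3.8]
finger_gap: 0.16
t 22.75 tcp [0.4881 0.053  0.214 ] F [-0.2 -0.1 -3.8] gap 0.16 yawY -38.3 tilt 0.0032 q6 0.55
dp cm [0.02 0.11 2.2 ]
```

View pics/s15.png

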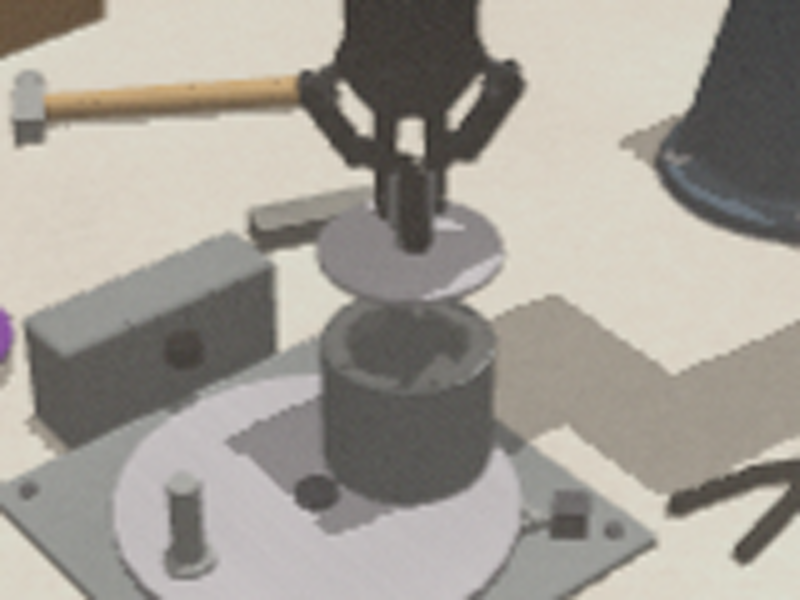

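View pics/w15.png

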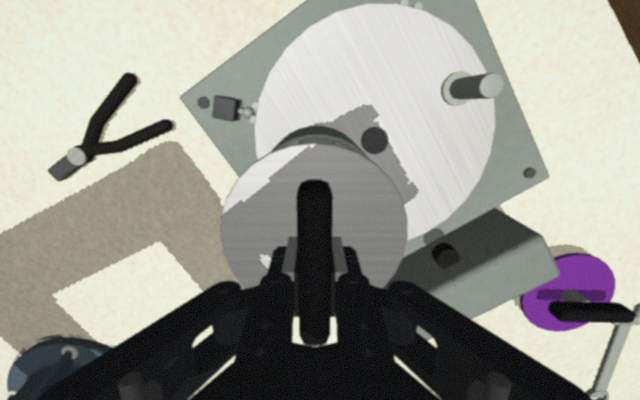

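```bash
python3 - <<'E'
from geo import *
d=snap('scene');P=cloud(d);s,R=tool()
print('tcp',s['tcp_pos'])
box=(abs(P[...,0]-.49)<.09)&(abs(P[...,1]-.05)<.09)
zf=s['tcp_pos'][2]-.0053-.030
def fit(m,z,r):
    cs,_=cv2.findContours(m.astype(np.uint8),cv2.RETR_EXTERNAL,cv2.CHAIN_APPROX_NONE);c=max(cs,key=cv2.contourArea)[:,0]
    e=np.array([onz(d,u,v,z) for u,v in c])[:,:2]
    q=circ(e,r)
    for _ in range(3):
        k=abs(np.hypot(*(e-q[:2]).T)-r)<.003; q=circ(e[k],r)
    return q[:2],k.sum(),len(e)
print('flange',fit(box&(P[...,2]>zf-.015)&(P[...,2]<zf+.01),zf,.056))
print('rim',fit(box&(P[...,2]>.095)&(P[...,2]<.125),.11,.054))
w=snap('wrist')
E
```

```text
tcp [0.48902806 0.05078976 0.21473221]
flange (array([0.49370501, 0.05766882]), np.int64(71), 97)
rim (array([0.49976794, 0.06315762]), np.int64(53), 134)
```

```bash
python3 - <<'E'
from h import *
d=snap('scene');s,R=tool();im=np.ascontiguousarray(d['image'][:,:,::-1]);S=6
u0,v0=290,160;c=cv2.resize(im[v0:v0+100,u0:u0+110],None,fx=S,fy=S,interpolation=cv2.INTER_CUBIC)
def draw(x,y,z,r,col):
    p=np.array([proj(d,[x+r*np.cos(a),y+r*np.sin(a),z]) for a in np.linspace(0,6.3,80)]);p=((p-[u0,v0]+.5)*S).astype(int)
    cv2.polylines(c,[p.reshape(-1,1,2)],True,col,1)
t=s['tcp_pos'];zf=t[2]-.0053-.03
draw(t[0],t[1],zf,.056,(0,0,255));draw(.489,.0525,.11,.054,(0,255,0));draw(.489,.0525,.11,.038,(0,255,255))
cv2.imwrite('pics/ov.png',c)
E
```

```text
(no output)
```

View pics/ov.png

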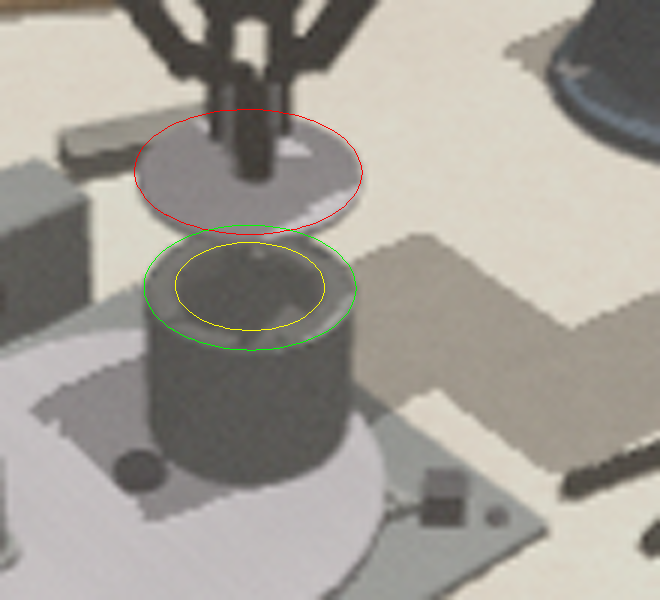

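The overlays match well: lid flange (red) and pot rim (green) both line up within about 1 mm. Lowering.

```bash
python3 -m creep '{"claw":[1,1,1,1,1,1,1],"dp":[[0,0,1.5],[0,0,3],[0,0,4],[0,0,4.5],[0,0,5],[0,0,5.5],[0,0,5.5]],"roll":[0,0,0,0,0,0,0]}' 120;python3 go.py .489 .0525 .1523
```

```text
t: 23.7
tcp_pos: [0.489, 0.0519, 0.16]
tool_rot: [0.901, 0.434, -0.0, -0.0]
force: [-0.1, -0.2, -3.3]
finger_gap: 0.162
t 23.7 tcp [0.489  0.0519 0.16  ] F [-0.1 -0.2 -3.3] gap 0.162 yawY -38.5 tilt 0.0008 q6 0.55
dp cm [ 0.05 -0.04  0.77]
```

```bash
python3 -m creep '{"claw":[1,1,1,1],"dp":[[0,0,0.3],[0,0,0.6],[0,0,0.85],[0,0,0.85]],"roll":[0,0,0,0]}' 120;python3 go.py .489 .0525 .1523
```

```text
t: 24.1
tcp_pos: [0.4894, 0.0519, 0.1525]
tool_rot: [0.901, 0.435, 0.0, 0.0]
force: [-1.6, -0.3, 2.3]
finger_gap: 0.162
t 24.1 tcp [0.4894 0.0519 0.1525] F [-1.6 -0.3  2.3] gap 0.162 yawY -38.5 tilt 0.001 q6 0.55
dp cm [ 0.03 -0.07  0.02]
```

Seated: TCP z is 0.1525 and the force has turned to +2 N. Twisting.

```bash
python3 -m creep '{"claw":[1,1,1,1,1,1,1,1,1],"dp":[[0,0,0],[0,0,0],[0,0,0],[0,0,0],[0,0,0],[0,0,0],[0,0,0],[0,0,0],[0,0,0]],"roll":[0.1,0.2,0.3,0.4,0.5,0.6,0.7,0.8,0.8]}' 120;python3 go.py; python3 -c "
from h import *
print(manip.sense()['ft_torque'])"
```

```text
t: 25.0
tcp_pos: [0.4904, 0.0517, 0.1525]
tool_rot: [0.999, 0.05, 0.001, 0.0]
force: [0.0, -0.1, 2.9]
finger_gap: 0.165
t 25.0 tcp [0.4904 0.0517 0.1525] F [ 0.  -0.1  2.9] gap 0.165 yawY -84.3 tilt 0.0031 q6 1.35
[-0.33495794 -0.02604118 -0.01825387]
```

```bash
python3 -m creep '{"claw":[1,1,1,1,1,1],"dp":[[0,0,0],[0,0,0],[0,0,0],[0,0,0],[0,0,0],[0,0,0]],"roll":[0.06,0.12,0.18,0.24,0.28,0.28]}' 120;python3 go.py; python3 -c "
from h import *
print(manip.sense()['ft_torque'])"
```

```text
t: 25.6
tcp_pos: [0.4909, 0.0525, 0.1524]
tool_rot: [0.997, -0.083, 0.002, 0.001]
force: [4.4, 6.7, -0.9]
finger_gap: 0.16
t 25.6 tcp [0.4909 0.0525 0.1524] F [ 4.4  6.7 -0.9] gap 0.16 yawY -99.6 tilt 0.0046 q6 1.62
[ 0.5810751  -0.24886398  2.57547539]
```

```bash
python3 -m creep '{"claw":[1,1,1,2,3,4,4,4,4,4],"dp":[[0,0,0],[0,0,0],[0,0,0],[0,0,0],[0,0,0],[0,0,0],[0,0,-3],[0,0,-6],[0,0,-9],[0,0,-9]],"roll":[0,-0.07,-0.07,-0.07,-0.07,-0.07,-0.07,-0.07,-0.07,-0.07]}' 120;python3 go.py; python3 - <<'E'
from geo import *
d=snap('wrist','w16');P=cloud(d)
m=(abs(P[...,0]-.49)<.07)&(abs(P[...,1]-.05)<.07)&(P[...,2]>.15)&(P[...,2]<.17)
e=np.array([onz(d,u,v,.158) for v,u in np.argwhere(m)]);print(cv2.minAreaRect(e[:,:2].astype(np.float32)))
print('z flange',np.median(P[(abs(P[...,0]-.49)<.05)&(abs(P[...,1]-.05)<.05)&(P[...,2]>.1)&(P[...,2]<.13)][:,2]))
E
```

```text
t: 26.6
tcp_pos: [0.4913, 0.0516, 0.2454]
tool_rot: [0.998, -0.056, 0.004, 0.0]
force: [0.1, 0.2, 0.6]
finger_gap: 0.47
t 26.6 tcp [0.4913 0.0516 0.2454] F [0.1 0.2 0.6] gap 0.47 yawY -96.4 tilt 0.0081 q6 1.56
((0.49231773614883423, 0.051047176122665405), (0.015616258606314659, 0.0827358067035675), 84.89420318603516)
z flange 0.11701725240873627
```

View pics/w16.png

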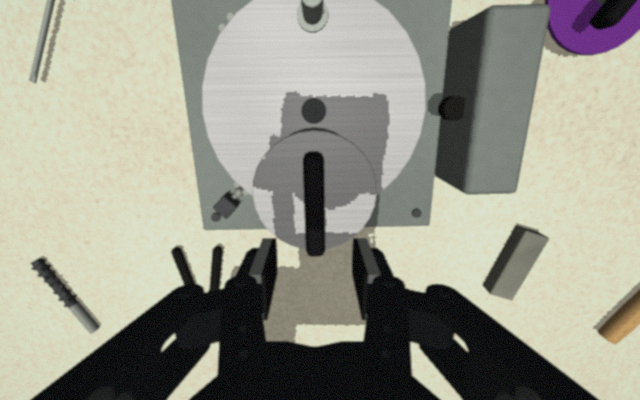

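The lid reads locked: bar yaw is −0.089 rad, in line with pot, hub and post, and the flange top at 0.117 is level. Moving to the post.

```bash
python3 go.py .656 .036 .19 -96; 
```

```text
t 26.65 tcp [0.49   0.0517 0.2435] F [ 0.5  0.2 -0.9] gap 0.469 yawY -96.4 tilt 0.0041 q6 1.56
dp cm [16.65 -0.29  5.42]
roll -0.007 alt 3.134
```

```bash
python3 -m creep '{"claw":[4.5,4.5,4.5,4.5,4.5,4.5,4.5],"dp":[[5,0,0],[10,0,0],[15,0,1],[16.6,-0.3,4],[16.6,-0.3,5.3],[16.6,-0.3,5.3],[16.6,-0.3,5.3]],"roll":[0,0,0,0,0,0,0]}' 80;python3 go.py .656 .036 .058; python3 - <<'E'
from h import *
d=snap('wrist','w17');print(proj(d,[.656,.036,.084]))
E
```

```text
t: 27.35
tcp_pos: [0.6525, 0.0367, 0.1879]
tool_rot: [0.998, -0.056, -0.002, -0.0]
force: [-0.3, 0.4, 0.8]
finger_gap: 0.528
t 27.35 tcp [0.6525 0.0367 0.1879] F [-0.3  0.4  0.8] gap 0.528 yawY -96.4 tilt 0.0037 q6 1.57
dp cm [ 0.4   0.03 12.99]
[314.14813757 196.26740668]
```

View pics/w17.png

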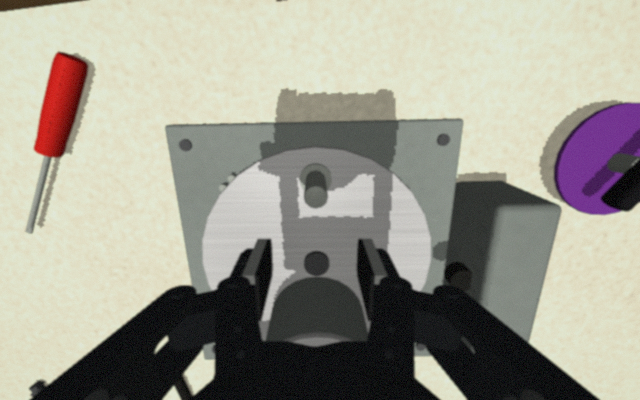

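```bash
python3 -m creep '{"claw":[4.5,4.5,4.5,4.5,3,1.5,1,1,1,1],"dp":[[0.2,-0.1,4.7],[0.2,-0.1,9.5],[0.2,-0.1,12.8],[0.2,-0.1,12.8],[0.2,-0.1,12.8],[0.2,-0.1,12.8],[0.2,-0.1,12.8],[0.2,-0.1,12.8],[0.2,-0.1,12.8],[0.2,-0.1,12.8]],"roll":[0,0,0,0,0,0,0,0,0,0]}' 80; python3 go.py; python3 - <<'E'
from h import *
s,R=tool(); A=np.array([.5606,.0454]);p=s['tcp_pos'][:2]; r=p-A;rr=np.hypot(*r);a0=np.arctan2(r[1],r[0]);print('r',rr,a0)
for i in range(1,14):
    a=a0+i*.13; q=A+rr*np.array([np.cos(a),np.sin(a)]); print(i,((R.T@np.r_[q-p,0])*100).round(2),round(-i*.13,2))
E
```

```text
t: 28.4
tcp_pos: [0.6582, 0.0363, 0.064]
tool_rot: [0.998, -0.055, 0.002, 0.001]
force: [-1.8, -4.2, 8.5]
finger_gap: 0.212
t 28.4 tcp [0.6582 0.0363 0.064 ] F [-1.8 -4.2  8.5] gap 0.212 yawY -96.4 tilt 0.0048 q6 1.57
r 0.09800358804402806 -0.09317103464190069
1 [-0.11 -1.27 -0.  ] -0.13
2 [-0.37 -2.51 -0.  ] -0.26
3 [-0.8  -3.71 -0.01] -0.39
4 [-1.38 -4.85 -0.01] -0.52
5 [-2.1  -5.89 -0.02] -0.65
6 [-2.96 -6.84 -0.02] -0.78
7 [-3.92 -7.67 -0.03] -0.91
8 [-4.99 -8.36 -0.03] -1.04
9 [-6.14 -8.92 -0.04] -1.17
10 [-7.35 -9.31 -0.04] -1.3
11 [-8.6  -9.55 -0.05] -1.43
12 [-9.87 -9.63 -0.06] -1.56
13 [-11.14  -9.53  -0.06] -1.69
```

```bash
python3 -m creep '{"claw":[1,1,1,1,1,1,1,1],"dp":[[-0.1,-1.27,0],[-0.37,-2.5,0],[-0.8,-3.7,0],[-1.38,-4.85,0],[-2.1,-5.9,0],[-2.95,-6.85,0],[-3.9,-7.67,0],[-3.9,-7.67,0]],"roll":[-0.13,-0.26,-0.39,-0.52,-0.65,-0.78,-0.91,-0.91]}' 80; python3 go.py; python3 - <<'E'
from h import *
s,R=tool(); A=np.array([.5606,.0454]);p=s['tcp_pos'][:2]; r=p-A;rr=np.hypot(*r);a0=np.arctan2(r[1],r[0]);print('r',rr,a0,s['ft_torque'])
n=6;st=(1.482+.005-a0)/n
for i in range(1,n+1):
    a=a0+i*st; q=A+.0975*np.array([np.cos(a),np.sin(a)]); print(i,((R.T@np.r_[q-p,0])*100).round(2),round(-i*st,2))
E
```

```text
t: 29.2
tcp_pos: [0.6258, 0.1177, 0.0639]
tool_rot: [0.92, 0.392, 0.0, 0.001]
force: [-2.5, -8.6, 8.8]
finger_gap: 0.209
t 29.2 tcp [0.6258 0.1177 0.0639] F [-2.5 -8.6  8.8] gap 0.209 yawY -43.9 tilt 0.0026 q6 0.78
r 0.09738410423223406 0.8372184102488684 [-0.81195968  0.50623194  0.37719327]
1 [-0.08 -1.05 -0.  ] -0.11
2 [-0.28 -2.09 -0.  ] -0.22
3 [-0.6  -3.09 -0.01] -0.32
4 [-1.02 -4.06 -0.01] -0.43
5 [-1.54 -4.98 -0.01] -0.54
6 [-2.16 -5.83 -0.01] -0.65
```

```bash
python3 -m creep '{"claw":[1,1,1,1,1,1,1,1],"dp":[[-0.08,-1.05,0],[-0.28,-2.1,0],[-0.6,-3.1,0],[-1.02,-4.05,0],[-1.54,-4.98,0],[-2.16,-5.83,0],[-2.2,-5.9,0],[-2.2,-5.9,0]],"roll":[-0.11,-0.22,-0.32,-0.43,-0.54,-0.65,-0.65,-0.65]}' 80; python3 go.py; python3 - <<'E'
from h import *
s,R=tool(); A=np.array([.5606,.0454]);p=s['tcp_pos'][:2]; r=p-A;rr=np.hypot(*r);a0=np.arctan2(r[1],r[0]);print('r',rr,a0,s['ft_torque'])
E
```

```text
t: 30.0
tcp_pos: [0.57, 0.1419, 0.0639]
tool_rot: [0.748, 0.663, 0.001, 0.002]
force: [-1.4, -8.1, 11.6]
finger_gap: 0.216
t 30.0 tcp [0.57   0.1419 0.0639] F [-1.4 -8.1 11.6] gap 0.216 yawY -6.9 tilt 0.0042 q6 0.18
r 0.09699063647039222 1.4733687812568803 [-0.87866151  0.51035674  0.12202207]
```

```bash
python3 -m creep '{"claw":[1,1,1,3,4.5,4.5,4.5,4.5,4.5,4.5,4.5],"dp":[[0,-0.15,0],[0,-0.15,0],[0,-0.15,0],[0,0,0],[0,0,0],[0,0,0],[0,0,-3],[0,0,-7],[0,0,-12],[2,0,-16],[2,0,-16]],"roll":[0,0,0,0,0,0,0,0,0,0,0]}' 80; python3 go.py; python3 - <<'E'
from h import *
d=snap('wrist','w18');snap('top','t18');s=snap('scene','s18')
E
```

```text
t: 31.1
tcp_pos: [0.5751, 0.1656, 0.2273]
tool_rot: [0.748, 0.663, 0.006, 0.004]
force: [-0.2, 0.0, 0.7]
finger_gap: 0.531
t 31.1 tcp [0.5751 0.1656 0.2273] F [-0.2  0.   0.7] gap 0.531 yawY -6.9 tilt 0.0144 q6 0.21
```

View pics/w18.png

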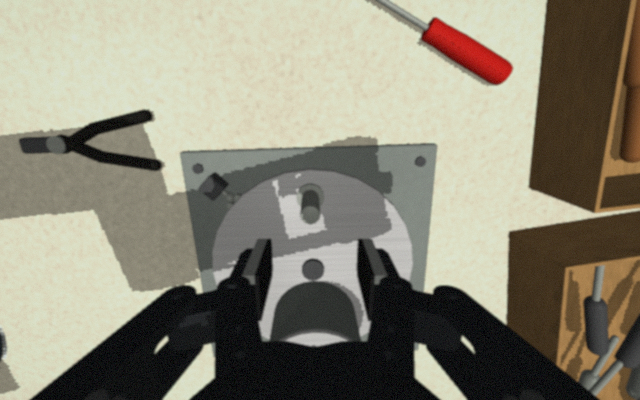

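View pics/s18.png

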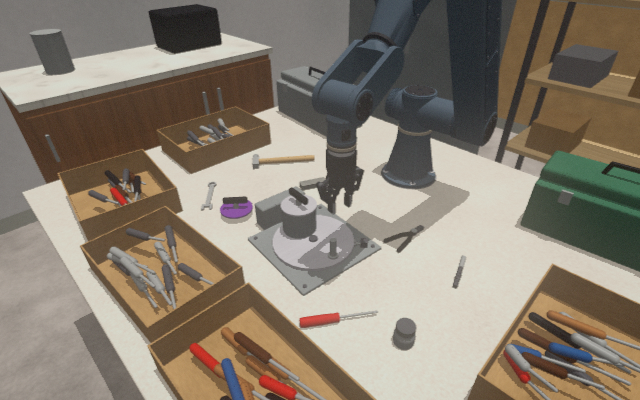

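```bash
python3 -m creep '{"claw":[4.5,4.5,4.5,4.5,4.5,4.5],"dp":[[5,0,-1],[10,0,-2],[15,0,-2],[20,0,-2],[24,0,-2],[24,0,-2]],"roll":[0,0,0,0,0,0]}' 80; python3 - <<'E'
from geo import *
t=snap('top','t19');P=cloud(t);crop(t,315,198,120,100,'t19c')
def mm(x,y,r,z0,z1): return (abs(P[...,0]-x)<r)&(abs(P[...,1]-y)<r)&(P[...,2]>z0)&(P[...,2]<z1)
m=mm(.569,.137,.04,.075,.1);v,u=np.nonzero(m);post=onz(t,u.mean(),v.mean(),.084)[:2]
m=mm(.554,-.028,.07,.143,.17);e=np.array([onz(t,b,a,.158)[:2] for a,b in np.argwhere(m)],np.float32);r=cv2.minAreaRect(e);print('bar',r)
m=mm(.554,-.028,.08,.105,.17);cs,_=cv2.findContours(m.astype(np.uint8),cv2.RETR_EXTERNAL,cv2.CHAIN_APPROX_NONE);c=max(cs,key=cv2.contourArea)[:,0]
lid=circ(np.array([onz(t,a,b,.117)[:2] for a,b in c]))
print('post',post,'lid',lid); w=post-lid[:2];print('len',np.hypot(*w),'pot-post ang',np.arctan2(w[1],w[0]),'table',np.arctan2(w[1],w[0])+.098, 'flange z',np.median(P[mm(.554,-.028,.05,.1,.13)][:,2]))
E
```

```text
t: 31.85
tcp_pos: [0.5987, 0.4061, 0.237]
tool_rot: [0.747, 0.665, -0.001, -0.001]
force: [-0.5, -0.5, 0.3]
finger_gap: 0.528
bar ((0.5526259541511536, -0.026387352496385574), (0.0817941352725029, 0.018237560987472534), 85.41687774658203)
post [0.5694165  0.13771618] lid [ 0.55430192 -0.02615378  0.05420588]
len 0.16456552325158555 pot-post ang 1.4788212963121685 table 1.5768212963121686 flange z 0.1161928581380023
```

View pics/t19c.png

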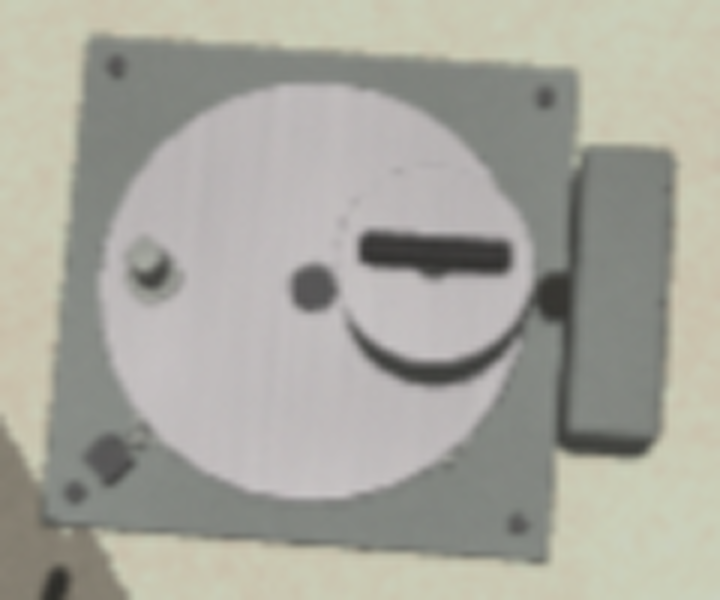

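View pics/t19.png

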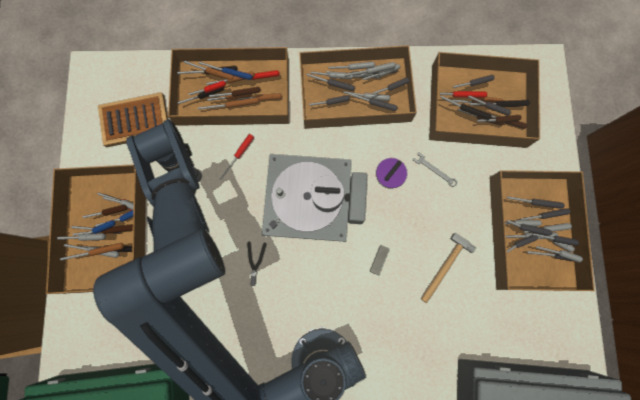

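The bar's direction (1.491) agrees with pot→post (1.479). The table reads about 1.57, the flange is level at 0.116, and the tools are in place. Handing in.

```bash
python3 -c "
from station import workorder
print(workorder.sign_off())"
```

```text
the job is handed in; nothing more can be done
None
```

The tumbler job is done and handed in at about 32 s of the 210 s allowed; sign-off gives no verdict. I swung the turntable to the loading notch and put all three nuts that were there into the pot. I then set the grey lid, twisted it clockwise to its stop and swung the pot to the running notch beside the motor housing.

**Last checks before sign-off:**
- **Turntable:** it reads about 1.57–1.58 rad in the top view, against the 1.525 needed.
- **Lid:** the bar is about 0.01 rad off the locked direction. The flange top was level at 116–117 mm, where 117 is fully seated. At the stop the moment reached about 2.6 N m, well above the 0.3–1 N m cam resistance.
- **Nuts:** all three were seen in the pot, one upright and two lying, before the lid went on. The last clear view of the bench showed no others.
- **Other tools:** the arm hid the jar and drill bit in the last top view, but both were in their places in the scene picture just before. The rest showed no visible shift.
- **Contact:** the gripper was clear of everything, with forces near zero.

**What disagreed:** the top and wrist cameras differed by about 2 mm on the nuts, and up to about 4 mm on the lid's bar, where I had picked the top-view pixels by eye. One circle fit from the scene camera before inserting the lid was 5–10 mm off. I dropped that fit after drawing the expected outlines over the picture, and the lid then seated with only light force.

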